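Sort out the unfilled cartons by weight and pack the filled ones into the shipping case

TASK

Some of the red cartons standing in the blue tote were closed over an unfilled bottle: lift each one to feel its weight, put every light (empty) carton in the red reject tray, and stand every heavy (filled) one upright on the packer's bed between blade and case. Then tilt the jog stick fully away from you and hold it for a couple of seconds, so that the blade pushes all the filled cartons completely into the shipping case, and let the stick go so that it and the blade return. Leave the roll of seals and the stamp pad where they are.

Things in the scene. Friction and masses are not known exactly. Their poses are not given: they have to be found in the camera images.
- carton_a: closed dark-red carton, 73 x 58 x 133 mm, loose, standing in the blue tote between packer and red tray (may be absent). Origin: centre of underside; x along the 73 mm side, z up. Grasp across the 58 mm, fingertips 30 to 40 mm below the top; 25 mm free before and behind, little at the sides. All look alike: filled ones weigh 0.28 to 0.41 kg, empty ones 0.05 to 0.08 kg
- carton_b: closed dark-red carton, 73 x 58 x 133 mm, loose, standing in the blue tote between packer and red tray (may be absent). Origin: centre of underside; x along the 73 mm side, z up. Grasp across the 58 mm, fingertips 30 to 40 mm below the top; 25 mm free before and behind, little at the sides. All look alike: filled ones weigh 0.28 to 0.41 kg, empty ones 0.05 to 0.08 kg
- carton_c: closed dark-red carton, 73 x 58 x 133 mm, loose, standing in the blue tote between packer and red tray (may be absent). Origin: centre of underside; x along the 73 mm side, z up. Grasp across the 58 mm, fingertips 30 to 40 mm below the top; 25 mm free before and behind, little at the sides. All look alike: filled ones weigh 0.28 to 0.41 kg, empty ones 0.05 to 0.08 kg
- carton_d: closed dark-red carton, 73 x 58 x 133 mm, loose, standing in the blue tote between packer and red tray (may be absent). Origin: centre of underside; x along the 73 mm side, z up. Grasp across the 58 mm, fingertips 30 to 40 mm below the top; 25 mm free before and behind, little at the sides. All look alike: filled ones weigh 0.28 to 0.41 kg, empty ones 0.05 to 0.08 kg
- carton_e: closed dark-red carton, 73 x 58 x 133 mm, loose, standing in the blue tote between packer and red tray (may be absent). Origin: centre of underside; x along the 73 mm side, z up. Grasp across the 58 mm, fingertips 30 to 40 mm below the top; 25 mm free before and behind, little at the sides. All look alike: filled ones weigh 0.28 to 0.41 kg, empty ones 0.05 to 0.08 kg
- carton_f: closed dark-red carton, 73 x 58 x 133 mm, loose, standing in the blue tote between packer and red tray (may be absent). Origin: centre of underside; x along the 73 mm side, z up. Grasp across the 58 mm, fingertips 30 to 40 mm below the top; 25 mm free before and behind, little at the sides. All look alike: filled ones weigh 0.28 to 0.41 kg, empty ones 0.05 to 0.08 kg
- packer: case packer fixed to the table: bed 12 mm high, steel blade across its near end, brown shipping case lying on its side at the far end, open to the blade. Origin on the table under the middle of the loading place; x from blade to case, y left. Bed edge at y = 149 mm; a rail with a carriage, up to 102 mm high, along y = -172 mm; side guides up to 90 mm high, inner faces at y = -127 and 127 mm
- bed_middle (a point): middle of the loading place, on the bed's smooth white liner, 12 mm over the packer's origin. Three cartons stand side by side here at packer y = -80, 0 and 80 mm, their 73 mm sides along y, x about 0; anywhere between blade and case mouth will do
- packer_ram (a joint): travel of the blade to the case (m): 0 at home, its face then at packer x = -55 mm; 0.145 at full stroke, face 10 mm inside the case mouth, so upright cartons are fully in. Blade top 100 mm above the table. It follows the stick: full stroke at full tilt, home when centred
- case_mouth (a point): middle of the lower edge of the case's opening, at bed height, packer x = 80 mm. The case is 72 mm deep and 262 mm wide inside, ceiling 154 mm and top 165 mm above the table; it is closed above, so cartons get in only through the mouth
- jog_box: grey control box with the black jog stick, fixed to the table right of the packer; foot 125 x 75 mm, box 52 mm high; origin at the centre of its underside, x points away from the robot, the way the stick tilts to push
- jog_stick (a joint): tilt of the spring-centred stick (rad): 0 upright; positive: away from the robot along the box's x, blade goes to the case; stops at 0.6 and -0.1. Pivot 52 mm above the table over the box's origin. Full tilt takes about 6 N at the grip, up to 14 N with cartons; let go, it springs upright within a second and the blade goes home
- stick_grip (a point): middle of the stick's black pear-shaped grip, 125 mm from the pivot; 32 mm thick here; the grip starts 35 mm below and ends 24 mm above this point
- reject_tray: open red plastic tray fixed to the table at the left, 264 x 134 x 80 mm, walls and floor 4 mm; origin at the centre of its underside, x along its long side, pointing away from the robot; three cartons fit in one row at x = -82, 0 and 82 mm with their 73 mm sides along x
- infeed_tote: open blue plastic tote fixed to the table, 225 (x) x 285 (y) x 80 mm, walls and floor 4 mm, smooth floor, in which the cartons stand at first; origin at the centre of its underside
- label_roll: roll of round seals lying at the back of the table, left of the case, 72 mm across, 33 mm high; leave it alone
- stamp_pad: flat dark-red stamp pad tin, 69 x 98 x 14 mm, lying at the right beyond the jog box; leave it alone
Things that resemble listed ones, but are neither listed nor needed, are in the scene too. Leave any purple look-alike of the carton_b alone.

How it is judged (in metres and radians):
On the way, in this order (a step that is already met when the one before it is completed fails the run):
1. the stick is held fully over until the blade has pushed every filled carton into the case (held 1 s) (value of joint jog_stick above 0.5 rad and value of joint packer_ram above 0.12 m and x of carton_b in the frame of packer between 0.101 and 0.15 m and y of carton_b in the frame of packer between -0.12 and 0.12 m and angle between each of carton_b, carton_c, carton_f's own z axis and vertical below 0.15 rad and x of carton_c in the frame of packer between 0.101 and 0.15 m and y of carton_c in the frame of packer between -0.12 and 0.12 m and x of carton_f in the frame of packer between 0.101 and 0.15 m and y of carton_f in the frame of packer between -0.12 and 0.12 m), for 1 s.
2. the stick is let go and has sprung back to centre, blade home (value of joint jog_stick between -0.08 and 0.08 rad and value of joint packer_ram below 0.015 m), for 0.2 s.
At the end, for the whole second after the job is handed in: Every filled carton upright (0.15 rad) in the case, centre 21 mm or more past the mouth; every empty one on the floor of the reject tray (underside centre within its outline, under 50 mm high); stick within 0.08 rad of centre, blade within 15 mm of home; all at rest (all of step 2 and x of carton_b in the frame of packer between 0.101 and 0.15 m and y of carton_b in the frame of packer between -0.12 and 0.12 m and angle between each of carton_b, carton_c, carton_f's own z axis and vertical below 0.15 rad and x of carton_c in the frame of packer between 0.101 and 0.15 m and y of carton_c in the frame of packer between -0.12 and 0.12 m and x of carton_f in the frame of packer between 0.101 and 0.15 m and y of carton_f in the frame of packer between -0.12 and 0.12 m and linear speed of each of carton_b, carton_c, carton_f, carton_a, carton_d, carton_e below 0.02 m/s and x of carton_a in the frame of reject_tray between -0.13 and 0.13 m and y of carton_a in the frame of reject_tray between -0.065 and 0.065 m and z of each of carton_a, carton_d, carton_e in the frame of reject_tray below 0.05 m and x of carton_d in the frame of reject_tray between -0.13 and 0.13 m and y of carton_d in the frame of reject_tray between -0.065 and 0.065 m and x of carton_e in the frame of reject_tray between -0.13 and 0.13 m and y of carton_e in the frame of reject_tray between -0.065 and 0.065 m); the robot touches nothing.
It fails at once if the roll of seals or the stamp pad was moved more than 50 mm (distance of any of label_roll, stamp_pad from where it was at the start of the episode above 0.05 m).
Of carton_b, carton_c, carton_f only 2 to 3 are there at a start; the rules pass over those that are not, and their reading is None.
Of carton_a, carton_d, carton_e only 2 to 3 are there at a start; the rules pass over those that are not, and their reading is None.
At some moment in a run one of carton_a, carton_b, carton_c, carton_d, carton_e, carton_f may be knocked a few centimetres aside while the robot is not near it.
It also fails if it takes over 210 s, if anything falls off the work surface, if the arm or the gripper's body presses on something with over 40 N, if the wrist force passes 120 N, or if a joint passes its speed limit or range.

ROBOT

A 6-joint arm with a two-finger parallel gripper is mounted at the origin on a cart in front of the work surface, level with it; the furniture and walls round the work are solid. World frame = base frame: x ahead of the robot, y to its left, z up, the work surface at z = 0. Lengths are in mm, angles in rad, forces in N, time in s.
With the tool pointing down it reaches from about 250 to 775 mm from the base axis. Payload 4 kg.
Tool frame: the origin (TCP) lies midway between the tips of the shut fingers; the grasp point (between the pads) lies 19 mm behind it; z points along the fingers, y is the direction in which the jaws open and shut (so a half turn about z gives the same grasp; the last joint's range is limited). The gripper opens to 85 mm and grips with 20 to 120 N. Pads are 22 mm wide; open, the fingers measure 114 mm over their backs; the gripper's body (76 mm by 85 mm) begins 54 mm behind the grasp point. The pads swing forward as they close: fully open they stand 13 mm farther back than shut.
Start: joints at [1.021, 0.087, 1.371, -0, 1.684, -0.103], TCP at [237.656, 496.022, 231.341] pointing down, gripper open.
Joint ranges: [-3.1, 3.1], [-0.76, 2.03], [0.27, 2.55], [-1.08, 4.22], [0.17, 2.65], [-2.57, 2.57]. Speed limits (rad/s): [2.79, 2.79, 3.14, 3.14, 3.14, 3.14].

INTERFACE

Orientations are given as a unit quaternion [x, y, z, w].
In Python, from cell import bot gives the robot as it stands.
- The arm moves only by the tool apply_moves, never from a script. Its argument "targets" is a list that holds one entry, the list of rows, each a list of 7 numbers: the finger opening in cm, from 0 to 8.54, then the shift along the tool's x, y, z in cm, then the turn, a rotation vector about the tool's x, y, z in degrees. In form: [[[fingers, tx, ty, tz, ax, ay, az], ...]]. A call has 1 to 20 rows; each row shifts and turns the commanded pose from where the row before left it, along the tool's axes as they then stand; what a row does not reach is not made up. A row lasts 1/12 s, in which the tool goes at most 41.7 mm and 7.16 degrees, less where a joint would pass 70% of its speed; a pose out of reach is approached as far as the arm can. A call with a gripper value outside its range is refused whole. The fingers move at their own pace and stop on an object; "grip_force" is the grip in N (left out, the last holds). Time passes only in rows, so rows that do not move let the fingers close. It gives the time, the measured TCP pose, the force and the opening at its end, in the units of the state.
- bot.observe(): the state, without advancing time (a new reading comes with each control period).
- bot.grab_frame(name): name is "scene" or "top" or "wrist"; returns the picture (420x560x3 uint8, red, green, blue); there is no depth.
- bot.calibration(name): a dict with "fx", "fy", "cx", "cy" (pixels), "k1" (the pictures are not rectified: a ray, as slopes to the right and down, at radius r is drawn at 1 + k1 r^2 times it, then the intrinsics apply), "R" (3x3) and "t" (3): a world point X has camera coordinates R X + t. Camera axes: x right, y down, z forward; pixel columns grow to the right and rows downward; lengths in mm; the calibration is good to about 2 mm. A picture is of the moment at which its call begins: read the wrist's pose just before it. calibration takes no time and is no camera call; for the wrist camera it gives the pose at the moment of the call.
- bot.finish_job(): hands the job in, once; it reports no verdict.
The state is a dict: "time_s": time; "joint_pos": joint angles; "qvel": joint speeds; "joint_torque": joint torques, N m; "tool_pos": TCP position; "ee_rot": TCP orientation; "wrist_force": force on the tool from outside, world axes, zero at the start; "wrist_torque": the same for the moment, N m; "gripper_width": finger opening in mm.
Only numpy, scipy, OpenCV 4.12 (cv2) and the standard library are available. Lean on these libraries where they do the work, as an engineer would, in place of code of your own. Each camera call takes 0.05 s, during which the arm holds its last target. There are 200 camera calls.

## Working session

There is one attempt and no reset: what is moved stays moved. The work goes in short steps, Python scripts to look and compute and a tool call to move; the robot and the scene stay as the last step left them, time stands still between calls to the robot, and variables do not carry over. Pictures are saved under pics/ and viewed, about 12 in all and at most 16, crops included, and the job is handed in when it is done.

Besides the shell and the picture viewer there is one more tool, called after "Call:" as name(argument=value, ...) on one line, values as JSON. apply_moves: Moves the arm, as the interface text tells. Its arguments: {"type":"object","properties":{"targets":{"type":"array"},"grip_force":{"type":"number"}},"required":["targets"]}

```bash
ls; mkdir -p pics; python3 - <<'E'
from cell import bot
import cv2
for n in ("scene","top"):
    cv2.imwrite(f"pics/{n}0.png",cv2.cvtColor(bot.grab_frame(n),cv2.COLOR_RGB2BGR)); print(n,bot.calibration(n))
print(bot.observe())
E
```

```text
pics
scene {'fx': 498.2230034556065, 'fy': 498.2230034556065, 'cx': 282.6376158359513, 'cy': 208.828889280434, 'k1': -0.13960450726977428, 'R': array([[-0.62651516, -0.77940859, -0.00100393],
       [-0.58836559,  0.47379229, -0.6552456 ],
       [ 0.5111797 , -0.40993063, -0.75541524]]), 't': array([ 353.00687698,  403.26749749, 1624.76145686])}
top {'fx': 414.2739887011917, 'fy': 414.2739887011917, 'cx': 280.9955516442673, 'cy': 210.79193944020392, 'k1': -0.004820403541692853, 'R': array([[ 0.02773638, -0.99958984, -0.00713047],
       [-0.98535536, -0.02613944, -0.16849789],
       [ 0.1682424 ,  0.01169957, -0.98567622]]), 't': array([  31.08325396,  537.44889724, 1867.83507159])}
{'time_s': 0.1, 'joint_pos': array([ 1.02090392e+00,  8.78546308e-02,  1.37212241e+00, -1.30980634e-05,
        1.68358889e+00, -1.03101292e-01]), 'qvel': array([ 8.31727491e-04, -4.09847236e-04, -4.71179626e-03, -2.31132936e-04,
        1.80797358e-03,  5.50248449e-05]), 'joint_torque': array([ 2.33497994e-03, -3.53014112e+01, -3.14219427e+01, -9.46656974e-05,
        7.93927844e-03,  1.85855589e-05]), 'tool_pos': array([237.4117672 , 495.6194167 , 230.26084873]), 'ee_rot': array([ 2.21542679e-01,  9.75150177e-01, -9.36603833e-04, -3.10277341e-04]), 'wrist_force': array([-0.52699636,  0.25394532,  0.31426428]), 'wrist_torque': array([ 0.00263597, -0.01468134, -0.0175065 ]), 'gripper_width': 85.36855195694952}
```

View pics/top0.png

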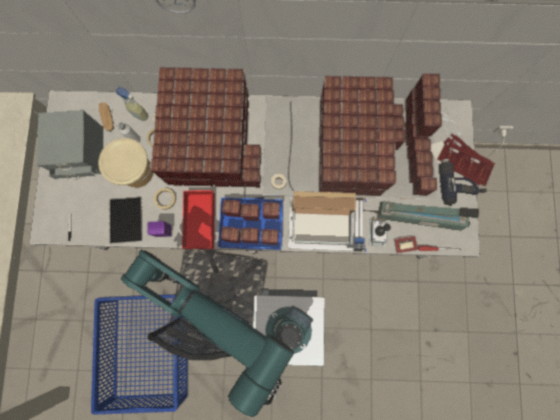

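View pics/scene0.png

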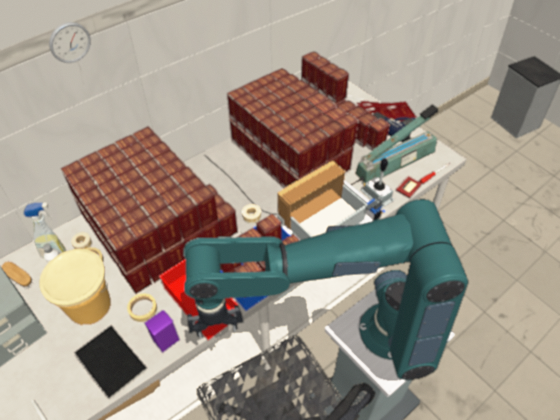

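Candidates: six red cartons in the blue tote (top view: 231,206; 249,208; 271,209; 230,234; 250,235; 271,236) are the ones I want. The similar things are the palletised stacks (200,125 and 358,135), the row at (425,130) and the purple box (157,228). I leave all of those alone. Next is a close crop.

```bash
cat > h.py <<'E'
from cell import bot
import numpy as np, cv2
def save(im,name,box=None,s=1):
    if box: x0,y0,x1,y1=box; im=im[y0:y1,x0:x1]
    cv2.imwrite(f"pics/{name}.png",cv2.cvtColor(cv2.resize(im,None,fx=s,fy=s,interpolation=cv2.INTER_CUBIC),cv2.COLOR_RGB2BGR))
def p2w(c,uv,z):
    K=np.array([[c['fx'],0,c['cx']],[0,c['fy'],c['cy']],[0,0,1]])
    p=cv2.undistortPoints(np.float64([[uv]]),K,np.array([c['k1'],0,0,0.]))[0,0]
    d=c['R'].T@np.array([p[0],p[1],1]); o=-c['R'].T@c['t']
    return o+d*(z-o[2])/d[2]
def w2p(c,X):
    K=np.array([[c['fx'],0,c['cx']],[0,c['fy'],c['cy']],[0,0,1]])
    return cv2.projectPoints(np.float64([X]),cv2.Rodrigues(c['R'])[0],c['t'],K,np.array([c['k1'],0,0,0.]))[0][0,0]
E
python3 - <<'E'
from h import *
im=cv2.cvtColor(cv2.imread("pics/top0.png"),cv2.COLOR_BGR2RGB)
save(im,"top0c",(175,180,335,260),5)
save(im,"top0d",(280,180,440,260),5)
c=bot.calibration("top")
for uv in [(231,206),(249,208),(271,209),(230,234),(250,235),(271,236)]: print(uv,p2w(c,uv,137).round())
E
```

```text
(231, 206) [536. 265. 137.]
(249, 208) [530. 186. 137.]
(271, 209) [528.  89. 137.]
(230, 234) [412. 264. 137.]
(250, 235) [410. 177. 137.]
(271, 236) [408.  85. 137.]
```

View pics/top0c.png

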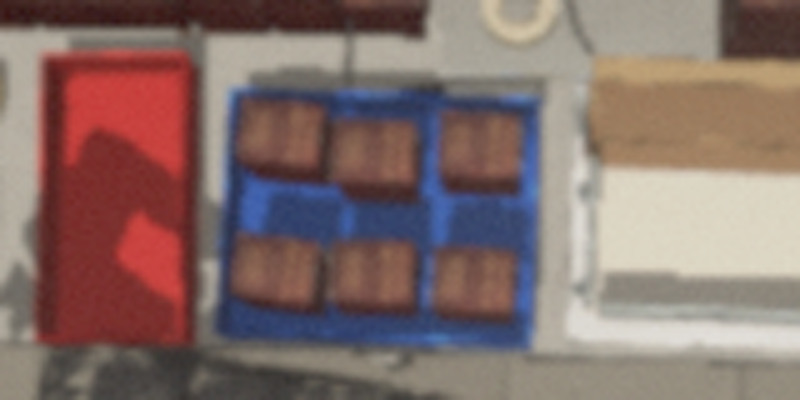

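View pics/top0d.png

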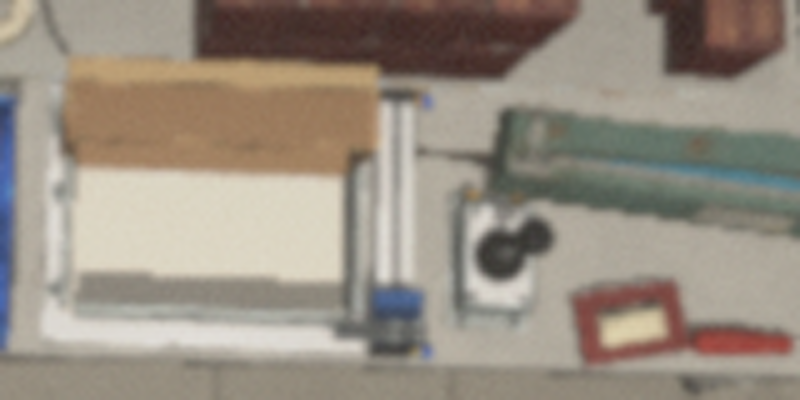

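Crop 1 shows the six tops at about (284,133), (376,152), (481,146), (277,270), (375,273) and (475,279). The red tray's rim runs 40–195 × 55–345. Crop 2 shows the bed's white liner from (75,165) to (345,280), the blade strip at y 275–312 and the jog grip at (500,255).

```bash
python3 - <<'E'
from h import *
c=bot.calibration("top")
def w(x,y,z,x0): return p2w(c,(x/5+x0,y/5+180),z).round()[:2]
print("cartons",[w(*p,137,175) for p in [(284,133),(376,152),(481,146),(277,270),(375,273),(475,279)]])
print("tray rim",[w(*p,80,175) for p in [(42,57),(193,53),(195,343),(37,345)]])
print("tote rim",[w(*p,80,175) for p in [(231,90),(540,95),(535,347),(220,340)]])
print("bed edge L z12",[w(*p,12,280) for p in [(42,338),(50,85)]], "bed near edge",[w(*p,12,280) for p in [(42,338),(360,350)]])
print("liner",[w(*p,12,280) for p in [(75,165),(345,172)]])
print("case top far",[w(*p,165,280) for p in [(67,57),(378,66)]],"near",[w(*p,165,280) for p in [(64,148),(78,168),(378,155),(345,172)]])
print("blade top",[w(*p,100,280) for p in [(78,272),(340,280),(78,312),(340,320)]])
print("rail",[w(*p,60,280) for p in [(398,100),(398,280)]])
print("jog foot",[w(*p,0,280) for p in [(455,320),(530,325)]],"boxtop",[w(*p,52,280) for p in [(462,205),(533,210),(465,300),(530,305)]],"grip",w(500,255,177+24,280))
E
```

```text
cartons [array([534., 262.]), array([519., 180.]), array([527.,  88.]), array([412., 262.]), array([412., 177.]), array([409.,  89.])]
tray rim [array([609., 495.]), array([616., 356.]), array([351., 340.]), array([346., 481.])]
tote rim [array([583., 320.]), array([585.,  38.]), array([356.,  36.]), array([354., 318.])]
bed edge L z12 [array([370.,   7.]), array([609.,   5.])] bed near edge [array([370.,   7.]), array([ 367., -287.])]
liner [array([533., -20.]), array([ 533., -273.])]
case top far [array([603.,  -7.]), array([ 602., -278.])] near [array([523.,  -7.]), array([505., -19.]), array([ 524., -278.]), array([ 508., -250.])]
blade top [array([423., -23.]), array([ 422., -255.]), array([387., -24.]), array([ 386., -255.])]
rail [array([ 594., -315.]), array([ 428., -314.])]
jog foot [array([ 398., -378.]), array([ 396., -447.])] boxtop [array([ 499., -374.]), array([ 496., -439.]), array([ 412., -376.]), array([ 409., -435.])] grip [ 435. -374.]
```

Measured: packer origin about (445,-144) with yaw near 0. Tray centre is about (480,418) with yaw about 3°. The jog grip is near (435,-376). I'm moving over the tote for a close look.

Call:
apply_moves(targets=[[[8.5, 0, 0, -1.2, 0, 0, 7.16], [8.5, 0, 0, -1.2, 0, 0, 7.16], [8.5, 0, 0, -1.2, 0, 0, 7.16], [8.5, 0, 0, -1.2, 0, 0, 7.16], [8.5, 0, 0, -1.2, 0, 0, 7.16], [8.5, 0, 0, -1.2, 0, 0, 7.16], [8.5, 0, 0, -1.2, 0, 0, 7.16], [8.5, 0, 0, -1.2, 0, 0, 7.16], [8.5, 0, 0, -1.2, 0, 0, 7.1], [7.5, -3.2, 2.3, 0, 0, 0, 0], [7.5, -3.2, 2.3, 0, 0, 0, 0], [7.5, -3.2, 2.3, 0, 0, 0, 0], [7.5, -3.2, 2.3, 0, 0, 0, 0], [7.5, -3.2, 2.3, 0, 0, 0, 0], [7.5, -3.2, 2.3, 0, 0, 0, 0], [7.5, -3.2, 2.3, 0, 0, 0, 0], [7.5, -3.2, 2.3, 0, 0, 0, 0], [7.5, -3.2, 2.3, 0, 0, 0, 0], [7.5, -3.2, 2.3, 0, 0, 0, 0]]])

```text
time_s: 1.68
tool_pos: [468.3, 174.3, 338.9]
ee_rot: [0.707, 0.707, -0.0, -0.0]
wrist_force: [-0.4, 0.6, 0.3]
gripper_width: 75.2
```

```bash
python3 - <<'E'
from h import *
s=bot.observe(); print(s['tool_pos'],s['ee_rot'],s['wrist_force'],s['gripper_width'])
c=bot.calibration("wrist"); im=bot.grab_frame("wrist"); save(im,"w1",None,1.4); np.save("w1c.npy",c,allow_pickle=True)
E
```

```text
[468.3474776  174.27453203 338.90623295] [ 7.07003561e-01  7.07209929e-01 -1.78728680e-04 -2.21325449e-04] [-0.3583022   0.64746691  0.29655658] 75.19610752841093
```

View pics/w1.png

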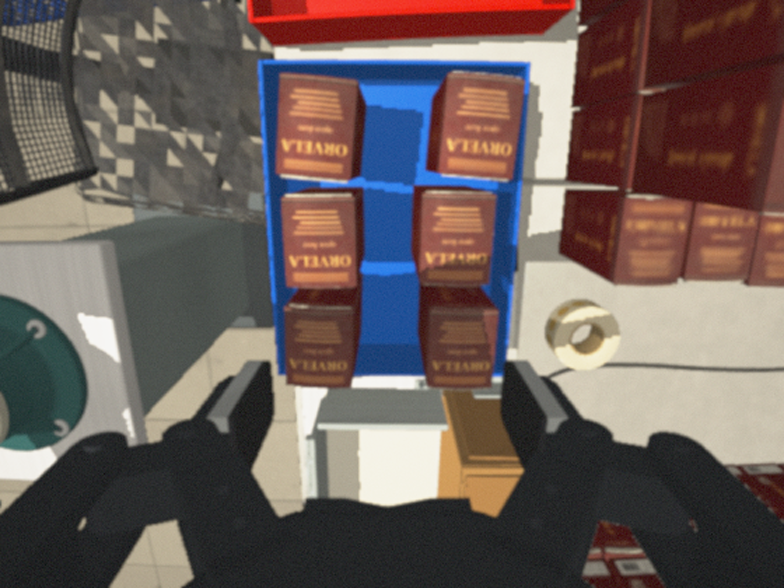

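The wrist view shows the six cartons in two columns, with image right = +x and up = +y. The top corners are read below.

```bash
python3 - <<'E'
from h import *
c=np.load("w1c.npy",allow_pickle=True).item()
print("cam",(-c['R'].T@c['t']).round())
F={'NL':[(278,73),(360,82),(353,181),(277,173)],'FL':[(447,72),(524,80),(515,181),(437,172)],'NM':[(284,196),(356,192),(358,287),(284,290)],'FM':[(421,192),(497,192),(487,286),(418,283)],'NR':[(288,306),(357,304),(356,385),(287,385)],'FR':[(426,306),(497,304),(491,386),(426,386)]}
for k,v in F.items():
    P=np.array([p2w(c,(x/1.4,y/1.4),137)[:2] for x,y in v]); e=P[1]-P[0]+P[2]-P[3]; f=P[0]-P[3]+P[1]-P[2]
    print(k,P.mean(0).round(1),"size",(np.linalg.norm(e)/2).round(),(np.linalg.norm(f)/2).round(),"yaw",np.degrees(np.arctan2(e[1],e[0])).round(1),np.degrees(np.arctan2(-f[0],f[1])).round(1))
for n,p,z in [("tote",(262,62),80),("tote",(527,65),80),("traynear",(252,22),80),("trayfar",(573,8),80),("bladetop",(318,428),100),("casemouth",(460,460),165),("casemouth",(443,392),165)]: print(n,p2w(c,(p[0]/1.4,p[1]/1.4),z).round())
E
```

```text
cam [467. 246. 481.]
NL [416.3 268.8] size 58.0 69.0 yaw -6.2 -4.4
FL [535.1 269.8] size 57.0 70.0 yaw -5.4 -2.8
NM [415.8 185.1] size 57.0 74.0 yaw 2.7 -1.6
FM [520.1 187.6] size 56.0 72.0 yaw -1.1 -1.6
NR [413.6  98.9] size 57.0 71.0 yaw 1.1 -3.0
FR [527.5  98.6] size 56.0 72.0 yaw 0.8 0.8
tote [364. 325.  80.]
tote [582. 323.  80.]
traynear [358. 356.  80.]
trayfar [617. 367.  80.]
bladetop [400.  -3. 100.]
casemouth [528.   9. 165.]
casemouth [511.  72. 165.]
```

Call:
apply_moves(targets=[[[7.5, -2.5, 2.0, 0, 0, 0, 0], [7.5, -2.5, 2.0, 0, 0, 0, 0], [7.5, -2.5, 1.9, 0, 0, 0, 0], [7.5, 0, 0, 3.4, 0, 0, 0], [7.5, 0, 0, 3.4, 0, 0, 0], [7.5, 0, 0, 3.4, 0, 0, 0], [7.5, 0, 0, 3.4, 0, 0, 0], [7.5, 0, 0, 3.4, 0, 0, 0], [7.5, 0, 0, 3.4, 0, 0, 0], [7.5, 0, 0, 2.4, 0, 0, 0], [7.5, 0, 0, 1.4, 0, 0, 0], [5.0, 0, 0, 0, 0, 0, 0], [5.0, 0, 0, 0, 0, 0, 0], [5.0, 0, 0, 0, 0, 0, 0], [5.0, 0, 0, 0, 0, 0, 0], [5.0, 0, 0, 0, 0, 0, 0], [5.0, 0, 0, 0, 0, 0, 0], [5.0, 0, 0, -2, 0, 0, 0], [5.0, 0, 0, -2, 0, 0, 0], [5.0, 0, 0, 0, 0, 0, 0]]], grip_force=45)

```text
time_s: 3.4
tool_pos: [529.6, 101.4, 142.4]
ee_rot: [0.707, 0.707, 0.004, 0.003]
wrist_force: [1.4, -0.2, -2.3]
gripper_width: 57.6
```

```bash
python3 - <<'E'
from h import *
f=[]
for i in range(3):
    im=bot.grab_frame("wrist"); f.append(bot.observe()['wrist_force'])
s=bot.observe(); print(s['tool_pos'],s['gripper_width'],np.round(f,2),s['time_s'])
E
```

```text
[526.59078981 101.12378372 136.94393521] 57.32200369954501 [[-0.02  0.51 -3.29]
 [-0.7  -0.19 -3.78]
 [ 0.16 -0.09 -2.79]] 3.55
```

Weight about 3.3 N, so it's filled. Carrying it to the bed.

Call:
apply_moves(targets=[[[5.0, 0, 0, -2.5, 0, 0, 0], [5.0, 0, 0, -3.0, 0, 0, 0], [5.0, 0, 0, -3.0, 0, 0, 0], [5.0, 0, 0, -2.0, 0, 0, 0], [5.0, -2.5, -0.7, 0, 0, 0, 0], [5.0, -3.0, -0.75, 0, 0, 0, 0], [5.0, -3.0, -0.75, 0, 0, 0, 0], [5.0, -3.0, -0.75, 0, 0, 0, 0], [5.0, -3.0, -0.75, 0, 0, 0, 0], [5.0, -3.0, -0.75, 0, 0, 0, 0], [5.0, -3.0, -0.75, 0, 0, 0, 0], [5.0, -3.0, -0.75, 0, 0, 0, 0], [5.0, -3.0, -0.75, 0, 0, 0, 0], [5.0, -3.0, -0.75, 0, 0, 0, 0], [5.0, -3.0, -0.75, 0, 0, 0, 0], [5.0, 0, 0, 0, 0, 0, 0], [5.0, 0, 0, 0, 0, 0, 0]]])

```text
time_s: 4.97
tool_pos: [443.8, -224.9, 240.2]
ee_rot: [0.708, 0.706, -0.0, -0.002]
wrist_force: [-0.1, 0.7, -2.9]
gripper_width: 57.7
```

```bash
python3 - <<'E'
from h import *
s=bot.observe(); print(s['tool_pos'],s['ee_rot'].round(3),s['wrist_force'].round(2),s['gripper_width'])
c=bot.calibration("wrist"); im=bot.grab_frame("wrist"); save(im,"w2",None,1.4); np.save("w2c.npy",c,allow_pickle=True)
E
```

```text
[ 443.81026099 -224.86932203  240.19772238] [ 0.708  0.706 -0.    -0.002] [-0.09  0.72 -2.91] 57.74734317719123
```

View pics/w2.png

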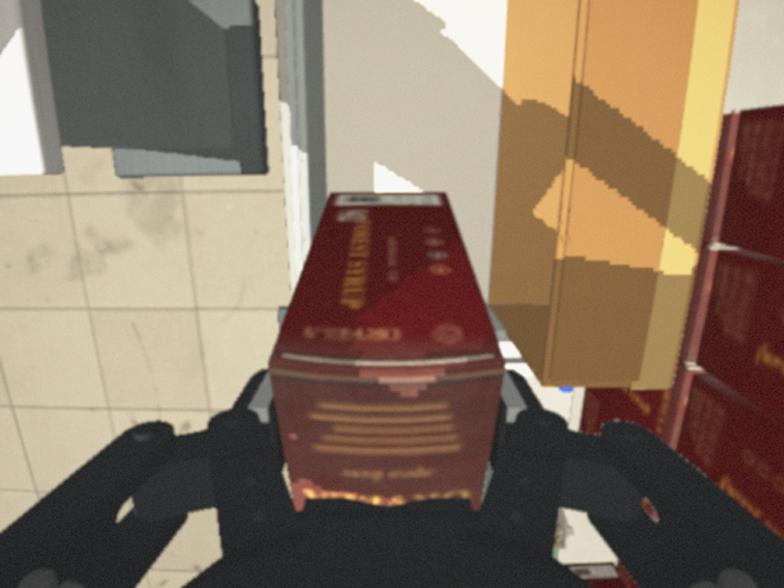

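Blade front edge at about x=318–325 (px). The mouth's lower edge runs along x≈500 down to its right corner at (490,303), with the top corner at (545,385).

```bash
python3 - <<'E'
from h import *
c=np.load("w2c.npy",allow_pickle=True).item()
for n,p,z in [("blade front 100",(322,100),100),("blade back",(303,100),100),("blade 12 front",(325,180),12),("mouth low",(503,50),12),("mouth low",(497,180),12),("mouth corner low",(490,303),12),("mouth corner top",(545,385),165),("case top front",(585,30),165),("case top front",(560,300),165),("case back right",(672,387),165),("carton bottom",(330,193),143),("carton bottom",(445,193),143)]: print(n,p2w(c,(p[0]/1.4,p[1]/1.4),z).round())
E
```

```text
blade front 100 [ 404. -118.  100.]
blade back [ 393. -118.  100.]
blade 12 front [ 393. -167.   12.]
mouth low [530. -71.  12.]
mouth low [ 530. -167.   12.]
mouth corner low [ 531. -271.   12.]
mouth corner top [ 527. -269.  165.]
case top front [530. -96. 165.]
case top front [ 530. -221.  165.]
case back right [ 599. -271.  165.]
carton bottom [ 413. -169.  143.]
carton bottom [ 473. -169.  143.]
```

```bash
python3 - <<'E'
from h import *
c=np.load("w2c.npy",allow_pickle=True).item()
print(c['R'].round(3),(-c['R'].T@c['t']).round(),c['fx'],c['k1'])
for z in (143,): print([w2p(c,(x,y,z)).round()*1.4 for x in (415,473) for y in (-191,-180,-170)])
print([ (w2p(c,(415,y,276))*1.4).round() for y in (-191,-180,-170)])
for p in [(283,358),(498,358)]: print(p2w(c,(p[0]/1.4,p[1]/1.4),276).round())
ct=bot.calibration("top"); im=bot.grab_frame("top"); save(im,"top1",(215,165,395,275),4.4)
E
```

```text
[[ 1.    -0.002 -0.003]
 [-0.001 -0.961  0.276]
 [-0.004 -0.276 -0.961]] [ 443. -154.  383.] 322.63353901107257 -0.05699179840610253
[array([336. , 233.8]), array([334.6, 214.2]), array([334.6, 194.6]), array([443.8, 233.8]), array([445.2, 212.8]), array([445.2, 194.6])]
[array([276., 316.]), array([272., 274.]), array([269., 233.])]
[ 416. -202.  276.]
[ 472. -202.  276.]
```

View pics/top1.png

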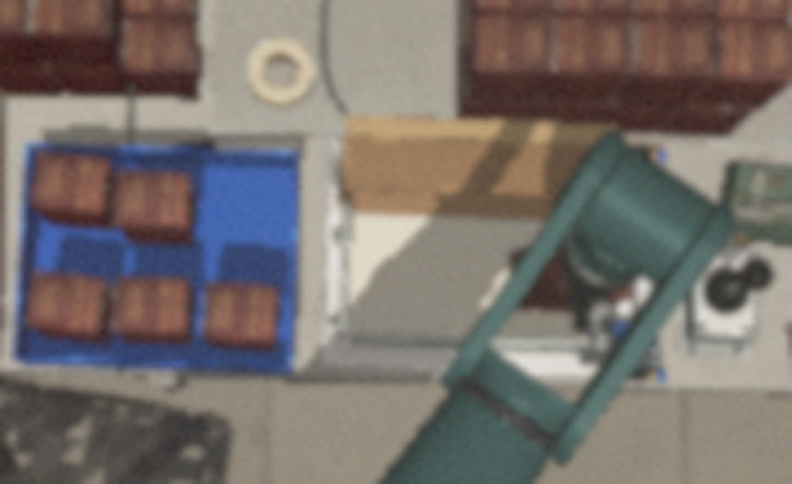

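Used 7 views so far. The carton has swung about 14° in the pads, bottom towards +y, because I accelerated too hard on a soft grip. I'll grip harder, turn the tool −14° about its y to bring the carton upright, then lower it.

Call:
apply_moves(targets=[[[5.0, 0.4, 0.3, 0, 0, 0, 0], [5.0, 0.3, 0.3, 0, 0, 0, 0], [5.0, 0, 0, 0, 0, -3.5, 0], [5.0, 0, 0, 0, 0, -3.5, 0], [5.0, 0, 0, 0, 0, -3.5, 0], [5.0, 0, 0, 0, 0, -3.5, 0], [5.0, 0.36, 0, 1.46, 0, 0, 0], [5.0, 0.48, 0, 1.94, 0, 0, 0], [5.0, 0.48, 0, 1.94, 0, 0, 0], [5.0, 0.48, 0, 1.94, 0, 0, 0], [5.0, 0.36, 0, 1.46, 0, 0, 0], [5.0, 0.24, 0, 0.97, 0, 0, 0], [5.0, 0, 0, 0, 0, 0, 0]]], grip_force=100)

```text
time_s: 6.15
tool_pos: [449.8, -215.1, 139.3]
ee_rot: [0.701, 0.703, -0.087, 0.083]
wrist_force: [-0.5, -0.1, -3.9]
gripper_width: 57.2
```

```bash
python3 - <<'E'
from h import *
c=bot.calibration("wrist"); s=bot.observe(); im=bot.grab_frame("wrist"); save(im,"w3",None,1.4); np.save("w3c.npy",c,allow_pickle=True)
print(s['tool_pos'],s['ee_rot'].round(3),s['wrist_force'].round(2),s['gripper_width'])
E
```

```text
[ 449.77608923 -215.11804526  139.25331667] [ 0.701  0.703 -0.087  0.083] [-0.46 -0.1  -3.93] 57.23865855079095
```

View pics/w3.png

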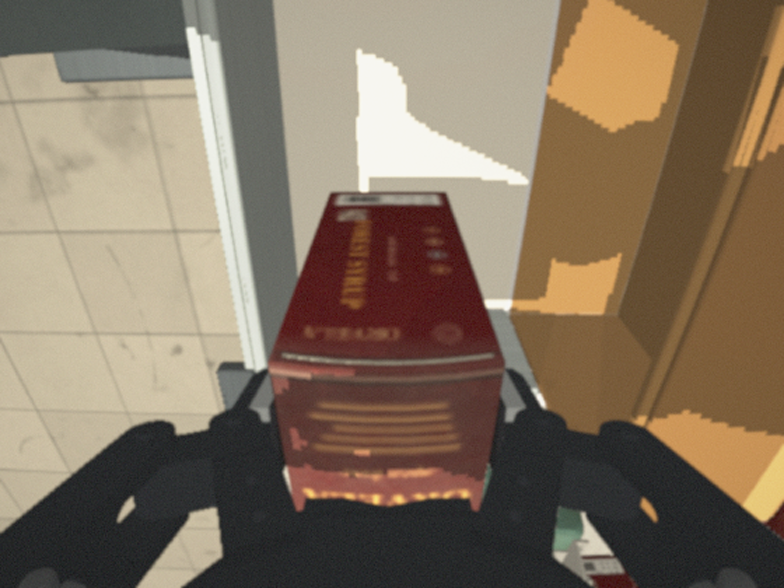

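Carton's +y bottom edge at (330–445,193) and top edge at (278–500,357). The liner's right end is near (490–513,302).

```bash
python3 - <<'E'
from h import *
c=np.load("w3c.npy",allow_pickle=True).item()
for n,p,z in [("bot",(330,193),46),("bot",(445,193),46),("top",(278,357),179),("top",(500,357),179),("liner",(490,300),12),("mouth",(513,300),12),("mouth",(557,10),12),("blade12",(283,150),12),("blade100",(252,365),100)]: print(n,p2w(c,(p[0]/1.4,p[1]/1.4),z).round())
E
```

```text
bot [ 420. -180.   46.]
bot [ 477. -180.   46.]
top [ 424. -176.  179.]
top [ 475. -176.  179.]
liner [ 515. -261.   12.]
mouth [ 529. -261.   12.]
mouth [529. -99.  12.]
blade12 [ 392. -167.   12.]
blade100 [ 387. -244.  100.]
```

Call:
apply_moves(targets=[[[5.0, 0.3, 0, 1.2, 0, 0, 0], [5.0, 0.3, 0, 1.2, 0, 0, 0], [5.0, 0.12, 0, 0.5, 0, 0, 0], [5.0, 0.07, 0, 0.3, 0, 0, 0], [5.0, 0, 0, 0, 0, 0, 0], [5.0, 0, 0, 0, 0, 0, 0], [6.2, 0, 0, 0, 0, 0, 0], [6.6, 0, 0, 0, 0, 0, 0], [7.0, 0, 0, 0, 0, 0, 0], [7.4, 0, 0, 0, 0, 0, 0], [7.4, 0, 0, 0, 0, 0, 0], [7.4, 0, 0, -1.5, 0, 0, 0], [7.4, 0, 0, -3.0, 0, 0, 0], [7.4, 0, 0, -3.0, 0, 0, 0], [7.4, 0, 0, -3.0, 0, 0, 0], [7.4, 0, 0, -3.0, 0, 7, 0], [7.4, 0, 0, -2.0, 0, 7, 0], [7.4, 0, 0, 0, 0, 0, 0]]])

```text
time_s: 7.7
tool_pos: [452.9, -185.5, 266.5]
ee_rot: [0.708, 0.706, 0.002, 0.005]
wrist_force: [0.3, -0.9, 0.6]
gripper_width: 73.8
```

```bash
python3 - <<'E'
from h import *
c=bot.calibration("wrist"); s=bot.observe(); im=bot.grab_frame("wrist"); save(im,"w4",None,1.4); np.save("w4c.npy",c,allow_pickle=True)
print(s['tool_pos'],s['ee_rot'].round(3),s['wrist_force'].round(2),s['gripper_width'])
E
```

```text
[ 452.89522575 -185.48794769  266.46619768] [0.708 0.706 0.002 0.005] [ 0.26 -0.91  0.61] 73.84903385024059
```

View pics/w4.png

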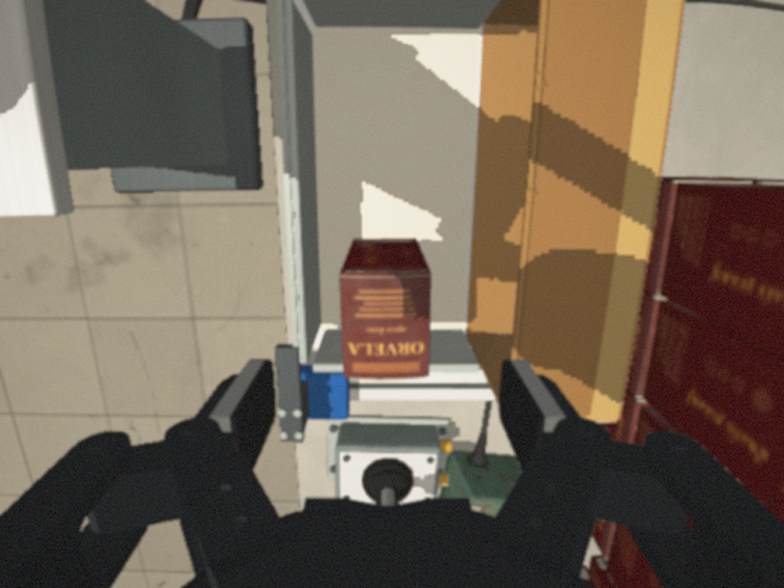

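View 9: the carton stands upright at the right end of the bed. The jog grip is seen from above at (387,482). Next is the near-right carton.

Call:
apply_moves(targets=[[[7.4, 2.84, -0.39, 0, 0, 0, 0], [7.4, 2.84, -0.39, 0, 0, 0, 0], [7.4, 2.84, -0.39, 0, 0, 0, 0], [7.4, 2.84, -0.39, 0, 0, 0, 0], [7.4, 2.84, -0.39, 0, 0, 0, 0], [7.4, 2.84, -0.39, 0, 0, 0, 0], [7.4, 2.84, -0.39, 0, 0, 0, 0], [7.4, 2.84, -0.39, 0, 0, 0, 0], [7.4, 2.84, -0.39, 0, 0, 0, 0], [7.4, 2.84, -0.39, 0, 0, 0, 0], [7.4, 0, 0, 3.4, 0, 0, 0], [7.4, 0, 0, 3.4, 0, 0, 0], [7.4, 0, 0, 3.4, 0, 0, 0], [7.4, 0, 0, 3.4, 0, 0, 0], [7.4, 0, 0, 2.2, 0, 0, 0], [7.4, 0, 0, 1.1, 0, 0, 0], [5.0, 0, 0, 0, 0, 0, 0], [5.0, 0, 0, 0, 0, 0, 0], [5.0, 0, 0, 0, 0, 0, 0], [5.0, 0, 0, 0, 0, 0, 0]]], grip_force=115)

```text
time_s: 9.42
tool_pos: [413.2, 102.1, 93.1]
ee_rot: [0.707, 0.707, 0.002, 0.001]
wrist_force: [0.3, -0.7, 0.0]
gripper_width: 57.3
```

Call:
apply_moves(targets=[[[5.0, 0, 0, 0, 0, 0, 0], [5.0, 0, 0, -1.0, 0, 0, 0], [5.0, 0, 0, -2.0, 0, 0, 0], [5.0, 0, 0, -1.0, 0, 0, 0], [5.0, 0, 0, 0, 0, 0, 0], [5.0, 0, 0, 0, 0, 0, 0], [5.0, 0, 0, 0, 0, 0, 0]]])

```text
time_s: 10.0
tool_pos: [411.5, 101.9, 130.8]
ee_rot: [0.707, 0.707, -0.0, -0.0]
wrist_force: [-0.4, -0.8, -0.6]
gripper_width: 57.3
```

```bash
cat > look.py <<'E'
from h import *
import sys
f=[]; 
for i in range(3):
    c=bot.calibration("wrist"); im=bot.grab_frame("wrist"); s=bot.observe(); f.append(s['wrist_force'])
np.save("last.npy",{'c':c,'im':im},allow_pickle=True)
print(s['time_s'],s['tool_pos'].round(1),s['ee_rot'].round(3),np.round(f,2).tolist(),s['gripper_width'].round(1))
# carton in hand: +y face edges along centre column: print red profile
E
python3 look.py; python3 - <<'E'
from h import *
c=np.load("w4c.npy",allow_pickle=True).item()
for n,p,z in [("grip top",(387,470),201),("grip top",(387,482),201),("grip",(387,482),177),("guideL12",(315,28),12),("guideR",(330,340),12),("box L",(337,425),52),("box R",(440,425),52),("foot",(328,425),0),("carton",(385,323),145)]: print(n,p2w(c,(p[0]/1.4,p[1]/1.4),z).round())
E
```

```text
grip top [ 452. -276.  201.]
grip top [ 452. -284.  201.]
grip [ 453. -304.  177.]
guideL12 [398. -11.  12.]
guideR [ 400. -278.   12.]
box L [ 408. -344.   52.]
box R [ 502. -345.   52.]
foot [ 393. -378.    0.]
carton [ 452. -211.  145.]Traceback (most recent call last):
  File "look.py", line 7, in <module>
    print(s['time_s'],s['tool_pos'].round(1),s['ee_rot'].round(3),np.round(f,2).tolist(),s['gripper_width'].round(1))
                                                                                         ^^^^^^^^^^^^^^^^^^^^^^^^
AttributeError: 'float' object has no attribute 'round'
```

The near-right carton is light (about 0.9 N), so it goes to the tray.

Call:
apply_moves(targets=[[[5.0, 0, 0, -2.0, 0, 0, 0], [5.0, 0, 0, -3.5, 0, 0, 0], [5.0, 0, 0, -3.5, 0, 0, 0], [5.0, 0, 0, -2.8, 0, 0, 0], [5.0, 1.5, -0.1, 0, 0, 0, 0], [5.0, 2.5, -0.1, 0, 0, 0, 0], [5.0, 3.2, -0.1, 0, 0, 0, 0], [5.0, 3.2, -0.1, 0, 0, 0, 0], [5.0, 3.2, -0.1, 0, 0, 0, 0], [5.0, 3.2, -0.1, 0, 0, 0, 0], [5.0, 3.2, -0.1, 0, 0, 0, 0], [5.0, 3.2, -0.1, 0, 0, 0, 0], [5.0, 3.2, -0.1, 0, 0, 0, 0], [5.0, 2.8, 0, 0, 0, 0, 0], [5.0, 1.8, 0, 0, 0, 0, 0], [5.0, 1.0, 0, 0, 0, 0, 0], [5.0, 0, 0, 0, 0, 0, 0], [5.0, 0, 0, 0, 0, 0, 0]]])

```text
time_s: 11.65
tool_pos: [402.6, 421.4, 248.4]
ee_rot: [0.707, 0.707, -0.001, 0.0]
wrist_force: [-0.9, 0.4, -1.0]
gripper_width: 57.5
```

```bash
sed -i "s/s\['gripper_width'\].round(1)/s['gripper_width']/" look.py; python3 look.py; python3 - <<'E'
from h import *
d=np.load("last.npy",allow_pickle=True).item(); save(d['im'],"w5",None,1.4)
c=np.load("w4c.npy",allow_pickle=True).item()
print("bellows",p2w(c,(387/1.4,482/1.4),60).round())
E
```

```text
11.8 [403.  420.7 249.4] [ 0.708  0.707 -0.     0.   ] [[0.5, -0.39, -0.34], [0.33, 0.52, -0.56], [0.03, 0.58, -0.86]] 57.01744398993003
bellows [ 454. -400.   60.]
```

View pics/w5.png

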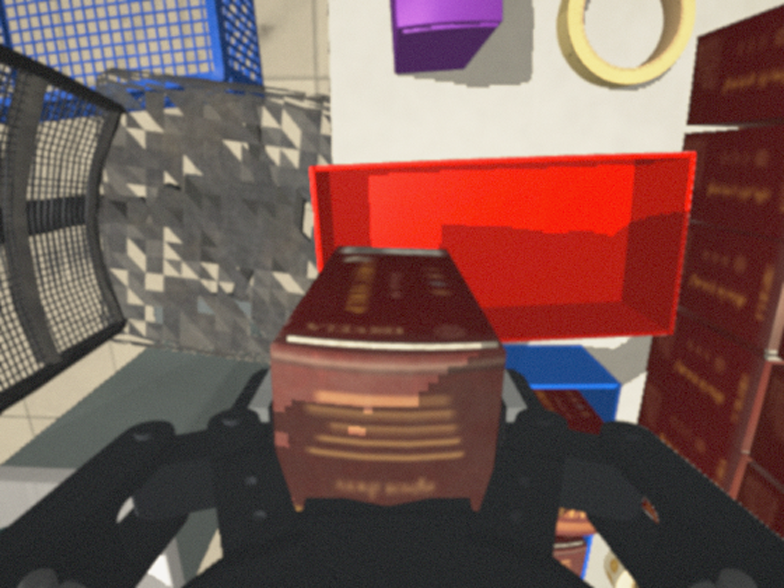

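Tray rim corners: (312,167), (695,153), (676,332). Carton bottom edge at (340–447,248), top edge at (280–503,345).

```bash
python3 - <<'E'
from h import *
c=np.load("last.npy",allow_pickle=True).item()['c']
P={n:p2w(c,(p[0]/1.4,p[1]/1.4),z) for n,p,z in [("NL",(312,167),80),("FL",(695,153),80),("FR",(676,333),80),("bot",(393,248),160),("top",(391,345),293)]}
for n,p in P.items(): print(n,p.round())
print("centre",((P['NL']+P['FR'])/2).round(), "yaw",np.degrees(np.arctan2(*(P['FL']-P['NL'])[[1,0]])))
E
```

```text
NL [352. 488.  80.]
FL [611. 500.  80.]
FR [621. 369.  80.]
bot [405. 448. 160.]
top [403. 450. 293.]
centre [486. 429.  80.] yaw 2.5431702662381
```

Call:
apply_moves(targets=[[[5.0, 0.7, 0.1, 0, 0, 0, 0], [5.0, 0.5, 0, 0, 0, 0, 0], [5.0, 0, 0, 2.0, 0, 0, 0], [5.0, 0, 0, 3.4, 0, 0, 0], [5.0, 0, 0, 3.4, 0, 0, 0], [5.0, 0, 0, 3.0, 0, 0, 0], [5.0, 0, 0, 2.2, 0, 0, 0], [5.0, 0, 0, 1.4, 0, 0, 0], [5.0, 0, 0, 0, 0, 0, 0], [5.0, 0, 0, 0, 0, 0, 0], [6.0, 0, 0, 0, 0, 0, 0], [6.3, 0, 0, 0, 0, 0, 0], [6.6, 0, 0, 0, 0, 0, 0], [6.6, 0, 0, 0, 0, 0, 0], [6.6, 0, 0, -1.5, 0, 0, 0], [6.6, 0, 0, -3.0, 0, 0, 0], [7.4, 0, 0, -3.5, 0, 0, 0], [7.4, 0, 0, -3.5, 0, 0, 0], [7.4, 0, 0, -3.5, 0, 0, 0]]])

```text
time_s: 13.38
tool_pos: [403.5, 433.8, 247.3]
ee_rot: [0.707, 0.707, 0.0, -0.0]
wrist_force: [0.8, 0.6, 0.5]
gripper_width: 74.0
```

Call:
apply_moves(targets=[[[7.4, -3.1, 0.9, -0.8, 0, 0, 0], [7.4, -3.1, 0.9, -0.8, 0, 0, 0], [7.4, -3.1, 0.9, -0.8, 0, 0, 0], [7.4, -3.1, 0.9, -0.8, 0, 0, 0], [7.4, -3.1, 0.9, -0.8, 0, 0, 0], [7.4, -3.1, 0.9, -0.8, 0, 0, 0], [7.4, -3.1, 0.9, -0.8, 0, 0, 0], [7.4, 0, 0, 0, 0, 0, 0]]])

```text
time_s: 14.05
tool_pos: [468.8, 212.4, 304.2]
ee_rot: [0.709, 0.705, 0.002, 0.003]
wrist_force: [-0.3, 0.3, 0.6]
gripper_width: 73.8
```

```bash
python3 look.py; python3 - <<'E'
from h import *
d=np.load("last.npy",allow_pickle=True).item(); save(d['im'],"w6",None,1.4)
E
```

```text
14.2 [466.7 217.  301.6] [ 0.707  0.707  0.001 -0.   ] [[0.22, 1.56, 0.51], [-0.34, 0.65, -0.51], [0.78, -0.01, -0.08]] 73.56622165359607
```

View pics/w6.png

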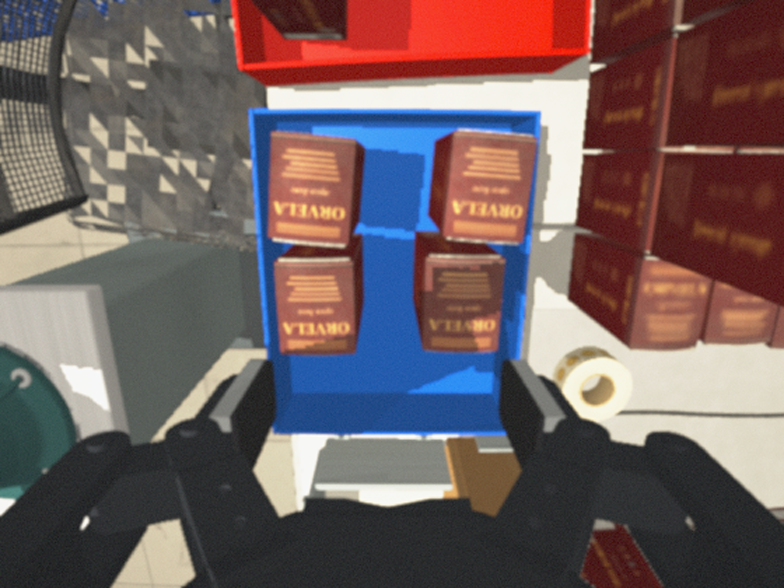

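All four remaining cartons are still in place. Refined corners go into the computation.

```bash
python3 - <<'E'
from h import *
c=np.load("last.npy",allow_pickle=True).item()['c']
F={'NL':[(270,131),(356,137),(348,247),(268,240)],'FL':[(452,130),(535,135),(524,244),(440,238)],'NM':[(276,259),(355,258),(354,354),(278,352)],'FM':[(424,254),(503,252),(498,352),(421,350)]}
for k,v in F.items():
    P=np.array([p2w(c,(x/1.4,y/1.4),137)[:2] for x,y in v]); e=P[1]-P[0]+P[2]-P[3]; f=P[0]-P[3]+P[1]-P[2]
    print(k,P.mean(0).round(1),"size",(np.linalg.norm(e)/2).round(),(np.linalg.norm(f)/2).round(),"yaw",np.degrees(np.arctan2(e[1],e[0])).round(1),np.degrees(np.arctan2(-f[0],f[1])).round(1))
E
```

```text
NL [415.3 269.1] size 56.0 72.0 yaw -4.8 -5.1
FL [534.1 270.3] size 57.0 71.0 yaw -3.4 -3.1
NM [415.3 186.9] size 56.0 71.0 yaw -0.5 -2.3
FM [519.9 189.4] size 56.0 74.0 yaw -0.2 0.4
```

Call:
apply_moves(targets=[[[7.4, -1.65, -2.6, 0, 0, 0, 0], [7.4, -1.65, -2.6, 0, 0, 0, 0], [7.4, 0, 0, 3.4, 0, 0, 0], [7.4, 0, 0, 3.4, 0, 0, 0], [7.4, 0, 0, 3.4, 0, 0, 0], [7.4, 0, 0, 3.4, 0, 0, 0], [7.4, 0, 0, 3.4, 0, 0, 0], [7.4, 0, 0, 2.2, 0, 0, 0], [7.4, 0, 0, 1.2, 0, 0, 0], [5.0, 0, 0, 0, 0, 0, 0], [5.0, 0, 0, 0, 0, 0, 0], [5.0, 0, 0, 0, 0, 0, 0], [5.0, 0, 0, 0, 0, 0, 0], [5.0, 0, 0, 0, 0, 0, 0], [5.0, 0, 0, -1.0, 0, 0, 0], [5.0, 0, 0, -2.0, 0, 0, 0], [5.0, 0, 0, -1.0, 0, 0, 0], [5.0, 0, 0, 0, 0, 0, 0], [5.0, 0, 0, 0, 0, 0, 0], [5.0, 0, 0, 0, 0, 0, 0]]])

```text
time_s: 15.87
tool_pos: [414.5, 183.8, 136.8]
ee_rot: [0.707, 0.707, -0.0, -0.0]
wrist_force: [0.5, 0.2, -0.5]
gripper_width: 57.4
```

```bash
python3 look.py
```

```text
16.0167 [414.1 183.7 136.1] [ 0.707  0.707 -0.001 -0.   ] [[0.2, -0.44, -0.17], [0.32, 0.52, -0.15], [0.4, 0.85, -0.21]] 57.361639233188825
```

Light again (about 0.3 N), so it goes to the middle tray slot.

Call:
apply_moves(targets=[[[5.0, 0, 0, -3.4, 0, 0, 0], [5.0, 0, 0, -4.0, 0, 0, 0], [5.0, 0, 0, -4.0, 0, 0, 0], [5.0, 1.5, 0.7, 0, 0, 0, 0], [5.0, 2.5, 0.7, 0, 0, 0, 0], [5.0, 3.0, 0.7, 0, 0, 0, 0], [5.0, 3.0, 0.8, 0, 0, 0, 0], [5.0, 3.0, 0.8, 0, 0, 0, 0], [5.0, 3.0, 0.7, 0, 0, 0, 0], [5.0, 3.0, 0.7, 0, 0, 0, 0], [5.0, 2.5, 0.7, 0, 0, 0, 0], [5.0, 1.8, 0.7, 0, 0, 0, 0], [5.0, 1.0, 0.7, 0, 0, 0, 0], [5.0, 0, 0, 0, 0, 0, 0], [5.0, 0, 0, 2.0, 0, 0, 0], [5.0, 0, 0, 3.4, 0, 0, 0], [5.0, 0, 0, 3.4, 0, 0, 0], [5.0, 0, 0, 3.0, 0, 0, 0], [5.0, 0, 0, 2.0, 0, 0, 0]]])

```text
time_s: 17.6
tool_pos: [484.7, 424.8, 108.4]
ee_rot: [0.707, 0.707, -0.003, -0.0]
wrist_force: [0.4, -1.2, -2.0]
gripper_width: 57.6
```

Call:
apply_moves(targets=[[[5.0, 0, 0, 0.9, 0, 0, 0], [5.0, 0, 0, 0, 0, 0, 0], [5.0, 0, 0, 0, 0, 0, 0], [6.0, 0, 0, 0, 0, 0, 0], [6.3, 0, 0, 0, 0, 0, 0], [6.6, 0, 0, 0, 0, 0, 0], [6.6, 0, 0, 0, 0, 0, 0], [6.6, 0, 0, -1.5, 0, 0, 0], [6.6, 0, 0, -3.5, 0, 0, 0], [6.6, 0, 0, -3.5, 0, 0, 0], [7.4, 0, 0, -3.5, 0, 0, 0], [7.4, -3.1, -1.4, 0, 0, 0, 0], [7.4, -3.1, -1.4, 0, 0, 0, 0], [7.4, -3.1, -1.4, 0, 0, 0, 0], [7.4, -3.1, -1.4, 0, 0, 0, 0], [7.4, -3.1, -1.4, 0, 0, 0, 0], [7.4, 0, 0, 0, 0, 0, 0], [7.4, 0, 0, 0, 0, 0, 0]]])

```text
time_s: 19.1
tool_pos: [416.5, 271.1, 225.3]
ee_rot: [0.708, 0.707, 0.001, 0.0]
wrist_force: [0.3, -0.6, 0.5]
gripper_width: 74.2
```

```bash
python3 look.py
```

```text
19.25 [417.3 272.8 224.8] [0.707 0.707 0.001 0.   ] [[0.84, -0.17, 0.53], [-0.3, 0.15, 0.97], [0.75, 0.08, 1.05]] 73.98497192085397
```

Call:
apply_moves(targets=[[[7.4, -0.3, -0.15, 0, 0, 0, 4.5], [7.4, 0, 0, 3.0, 0, 0, 0], [7.4, 0, 0, 3.4, 0, 0, 0], [7.4, 0, 0, 3.0, 0, 0, 0], [7.4, 0, 0, 2.2, 0, 0, 0], [7.4, 0, 0, 1.2, 0, 0, 0], [5.0, 0, 0, 0, 0, 0, 0], [5.0, 0, 0, 0, 0, 0, 0], [5.0, 0, 0, 0, 0, 0, 0], [5.0, 0, 0, 0, 0, 0, 0], [5.0, 0, 0, 0, 0, 0, 0], [5.0, 0, 0, -1.0, 0, 0, 0], [5.0, 0, 0, -2.0, 0, 0, 0], [5.0, 0, 0, -1.0, 0, 0, 0], [5.0, 0, 0, 0, 0, 0, -4.5], [5.0, 0, 0, 0, 0, 0, 0], [5.0, 0, 0, 0, 0, 0, 0]]])

```text
time_s: 20.67
tool_pos: [415.5, 269.0, 137.0]
ee_rot: [0.708, 0.707, 0.001, 0.0]
wrist_force: [-0.1, 0.4, -1.6]
gripper_width: 57.0
```

```bash
python3 look.py
```

```text
20.8167 [414.9 268.8 135.8] [ 0.707  0.707 -0.    -0.   ] [[0.53, 0.22, -3.08], [-0.61, -0.09, -2.44], [-0.11, 0.19, -2.88]] 56.7394421205756
```

Filled (about 3 N). It goes to the bed middle, with a gentle ramp.

Call:
apply_moves(targets=[[[5.0, 0, 0, -1.5, 0, 0, 0], [5.0, 0, 0, -2.5, 0, 0, 0], [5.0, 0, 0, -2.5, 0, 0, 0], [5.0, 0, 0, -1.5, 0, 0, 0], [5.0, -0.7, 0.1, 0, 0, 0, 0], [5.0, -1.4, 0.1, 0, 0, 0, 0], [5.0, -2.0, 0.2, 0, 0, 0, 0], [5.0, -2.3, 0.2, 0, 0, 0, 0], [5.0, -2.3, 0.2, 0, 0, 0, 0], [5.0, -2.3, 0.2, 0, 0, 0, 0], [5.0, -2.3, 0.2, 0, 0, 0, 0], [5.0, -2.3, 0.2, 0, 0, 0, 0], [5.0, -2.3, 0.2, 0, 0, 0, 0], [5.0, -2.3, 0.2, 0, 0, 0, 0], [5.0, -2.3, 0.2, 0, 0, 0, 0], [5.0, -2.3, 0.2, 0, 0, 0, 0], [5.0, -2.3, 0.2, 0, 0, 0, 0], [5.0, -2.3, 0.2, 0, 0, 0, 0]]])

```text
time_s: 22.32
tool_pos: [440.3, -26.6, 214.2]
ee_rot: [0.707, 0.707, -0.001, -0.001]
wrist_force: [0.4, 0.5, -3.1]
gripper_width: 57.2
```

Call:
apply_moves(targets=[[[5.0, -2.3, 0.2, 0, 0, 0, 0], [5.0, -2.3, 0.2, 0, 0, 0, 0], [5.0, -2.3, 0.2, 0, 0, 0, 0], [5.0, -2.0, 0.2, 0, 0, 0, 0], [5.0, -1.4, 0.1, 0, 0, 0, 0], [5.0, -0.8, 0.1, 0, 0, 0, 0], [5.0, 0, 0, 0, 0, 0, 0], [5.0, 0, 0, 0, 0, 0, 0], [5.0, 0, 0, 0, 0, 0, 0]]])

```text
time_s: 23.07
tool_pos: [451.1, -135.3, 215.6]
ee_rot: [0.707, 0.707, 0.0, -0.001]
wrist_force: [-0.3, 0.6, -2.8]
gripper_width: 57.0
```

```bash
python3 look.py; python3 - <<'E'
from h import *
d=np.load("last.npy",allow_pickle=True).item(); save(d['im'],"w7",None,1.4)
E
```

```text
23.2167 [ 451.3 -135.2  216.2] [ 0.707  0.708  0.    -0.   ] [[0.1, -0.5, -1.98], [-0.68, 0.77, -3.51], [-0.62, 1.35, -2.88]] 56.90385670355397
```

View pics/w7.png

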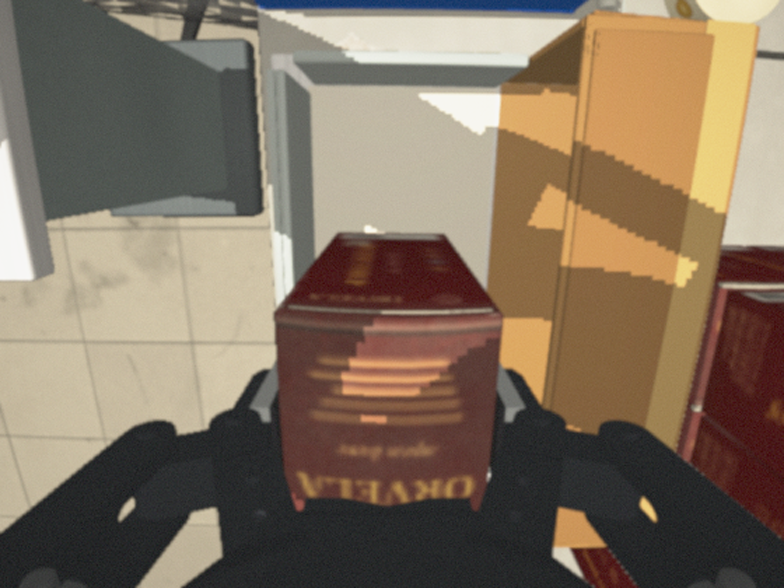

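Carton bottom edge at y≈234 and top edge at y≈313. The left guide's foot is at about (312,85).

```bash
python3 - <<'E'
from h import *
c=np.load("last.npy",allow_pickle=True).item()['c']
for n,p,z in [("bot",(392,234),123),("top",(390,313),256),("guideL",(312,85),12),("guideL",(500,85),12),("case left",(590,15),165)]: print(n,p2w(c,(p[0]/1.4,p[1]/1.4),z).round())
E
```

```text
bot [ 453. -101.  123.]
top [451. -99. 256.]
guideL [396. -11.  12.]
guideL [531. -10.  12.]
case left [529.  -7. 165.]
```

Call:
apply_moves(targets=[[[5.0, 0.5, 0, 0, 0, 0, 0], [5.0, 0, 0, 1.5, 0, 0, 0], [5.0, 0, 0, 2.5, 0, 0, 0], [5.0, 0, 0, 2.5, 0, 0, 0], [5.0, 0, 0, 2.0, 0, 0, 0], [5.0, 0, 0, 1.5, 0, 0, 0], [5.0, 0, 0, 0.7, 0, 0, 0], [5.0, 0, 0, 0.3, 0, 0, 0], [5.0, 0, 0, 0, 0, 0, 0], [5.0, 0, 0, 0, 0, 0, 0], [6.0, 0, 0, 0, 0, 0, 0], [6.4, 0, 0, 0, 0, 0, 0], [6.8, 0, 0, 0, 0, 0, 0], [7.0, 0, 0, 0, 0, 0, 0], [7.0, 0, 0, 0, 0, 0, 0], [7.0, 0, 0, -1.5, 0, 0, 0], [7.0, 0, 0, -3.0, 0, 0, 0], [7.4, 0, 0, -3.5, 0, 0, 0], [7.4, 0, 0, -3.5, 0, 0, 0], [7.4, 0, 0, -3.5, 0, 0, 0]]])

```text
time_s: 24.88
tool_pos: [451.1, -131.0, 257.8]
ee_rot: [0.707, 0.707, 0.0, -0.0]
wrist_force: [0.5, 0.3, 0.3]
gripper_width: 74.0
```

```bash
python3 - <<'E'
from h import *
a=cv2.cvtColor(cv2.imread("pics/top0.png"),cv2.COLOR_BGR2RGB); b=bot.grab_frame("top")
def blobs(im):
    m=((im[...,0].astype(int)-im[...,2]>15)&(im[...,0]<170)).astype(np.uint8); m[:198]=0;m[222:]=0;m[:,:220]=0;m[:,262:]=0
    for r in (0,):
        ys,xs=np.nonzero(m); print(len(xs),xs.min(),xs.max(),ys.min(),ys.max(),xs.mean().round(2),ys.mean().round(2))
blobs(a);blobs(b)
E
```

```text
500 223 258 200 219 240.38 209.37
482 223 257 200 218 240.02 209.29
```

Call:
apply_moves(targets=[[[7.4, 3.2, 0.7, 0, 0, 0, 0], [7.4, 3.2, 0.7, 0, 0, 0, 0], [7.4, 3.2, 0.7, 0, 0, 0, 0], [7.4, 3.2, 0.7, 0, 0, 0, 0], [7.4, 3.2, 0.7, 0, 0, 0, 0], [7.4, 3.2, 0.7, 0, 0, 0, 0], [7.4, 3.2, 0.7, 0, 0, 0, 0], [7.4, 3.2, 0.7, 0, 0, 0, 0], [7.4, 3.2, 0.7, 0, 0, 0, 0], [7.4, 3.2, 0.7, 0, 0, 0, 0], [7.4, 0, 0, 0, 0, 0, 0], [7.4, 0, 0, 0, 0, 0, 0]]])

```text
time_s: 25.93
tool_pos: [521.2, 190.3, 255.5]
ee_rot: [0.706, 0.708, -0.001, -0.0]
wrist_force: [0.3, -0.9, -0.1]
gripper_width: 73.7
```

Call:
apply_moves(targets=[[[7.4, -0.2, -0.1, 2.5, 0, 0, 0], [7.4, 0, 0, 3.4, 0, 0, 0], [7.4, 0, 0, 3.4, 0, 0, 0], [7.4, 0, 0, 3.4, 0, 0, 0], [7.4, 0, 0, 2.0, 0, 0, 0], [7.4, 0, 0, 1.1, 0, 0, 0], [5.0, 0, 0, 0, 0, 0, 0], [5.0, 0, 0, 0, 0, 0, 0], [5.0, 0, 0, 0, 0, 0, 0], [5.0, 0, 0, 0, 0, 0, 0], [5.0, 0, 0, 0, 0, 0, 0], [5.0, 0, 0, -1.0, 0, 0, 0], [5.0, 0, 0, -2.0, 0, 0, 0], [5.0, 0, 0, -1.0, 0, 0, 0], [5.0, 0, 0, 0, 0, 0, 0], [5.0, 0, 0, 0, 0, 0, 0], [5.0, 0, 0, 0, 0, 0, 0]]])

```text
time_s: 27.35
tool_pos: [520.0, 186.9, 137.8]
ee_rot: [0.707, 0.707, -0.0, -0.0]
wrist_force: [0.1, -0.4, -0.9]
gripper_width: 57.2
```

```bash
python3 look.py
```

```text
27.5 [519.6 186.8 137. ] [ 0.707  0.707 -0.001 -0.001] [[0.93, -0.23, -1.38], [-0.56, -0.15, -0.44], [0.42, 0.35, -0.83]] 57.44598579238037
```

Third empty (about 0.9 N). It goes to the far tray slot.

Call:
apply_moves(targets=[[[5.0, 0, 0, -3.4, 0, 0, 0], [5.0, 0, 0, -4.0, 0, 0, 0], [5.0, 0, 0, -4.0, 0, 0, 0], [5.0, 1.5, 0.4, 0, 0, 0, 0], [5.0, 2.5, 0.5, 0, 0, 0, 0], [5.0, 3.0, 0.5, 0, 0, 0, 0], [5.0, 3.0, 0.5, 0, 0, 0, 0], [5.0, 3.0, 0.5, 0, 0, 0, 0], [5.0, 3.0, 0.5, 0, 0, 0, 0], [5.0, 3.0, 0.5, 0, 0, 0, 0], [5.0, 2.5, 0.5, 0, 0, 0, 0], [5.0, 1.8, 0.5, 0, 0, 0, 0], [5.0, 1.3, 0.4, 0, 0, 0, 0], [5.0, 0, 0, 0, 0, 0, 0], [5.0, 0, 0, 2.0, 0, 0, 0], [5.0, 0, 0, 3.4, 0, 0, 0], [5.0, 0, 0, 3.4, 0, 0, 0], [5.0, 0, 0, 3.0, 0, 0, 0], [5.0, 0, 0, 2.0, 0, 0, 0]]])

```text
time_s: 29.08
tool_pos: [566.3, 430.9, 109.0]
ee_rot: [0.707, 0.707, -0.003, -0.001]
wrist_force: [-0.8, -0.3, -1.6]
gripper_width: 57.4
```

Call:
apply_moves(targets=[[[5.0, 0, 0, 0.9, 0, 0, 0], [5.0, 0, 0, 0, 0, 0, 0], [5.0, 0, 0, 0, 0, 0, 0], [6.0, 0, 0, 0, 0, 0, 0], [6.3, 0, 0, 0, 0, 0, 0], [6.6, 0, 0, 0, 0, 0, 0], [6.6, 0, 0, 0, 0, 0, 0], [6.6, 0, 0, -1.5, 0, 0, 0], [6.6, 0, 0, -3.5, 0, 0, 0], [6.6, 0, 0, -3.5, 0, 0, 0], [7.4, 0, 0, -3.5, 0, 0, 0], [7.4, -3.2, -0.65, 0, 0, 0, 0], [7.4, -3.2, -0.65, 0, 0, 0, 0], [7.4, -3.2, -0.65, 0, 0, 0, 0], [7.4, -3.2, -0.65, 0, 0, 0, 0], [7.4, -3.2, -0.65, 0, 0, 0, 0], [7.4, 0, 0, 0, 0, 0, 3.5], [7.4, 0, 0, 0, 0, 0, 0]]])

```text
time_s: 30.58
tool_pos: [535.7, 271.4, 226.5]
ee_rot: [0.729, 0.684, 0.001, 0.0]
wrist_force: [-0.3, 0.2, -0.2]
gripper_width: 74.0
```

```bash
python3 look.py; python3 - <<'E'
from h import *
d=np.load("last.npy",allow_pickle=True).item(); save(d['im'],"w8",None,1.0)
E
```

```text
30.7333 [535.9 273.6 225.8] [0.728 0.686 0.001 0.   ] [[-0.52, 1.41, -0.83], [0.3, 0.32, -0.33], [0.03, 0.89, 0.05]] 74.14674016954655
```

View pics/w8.png

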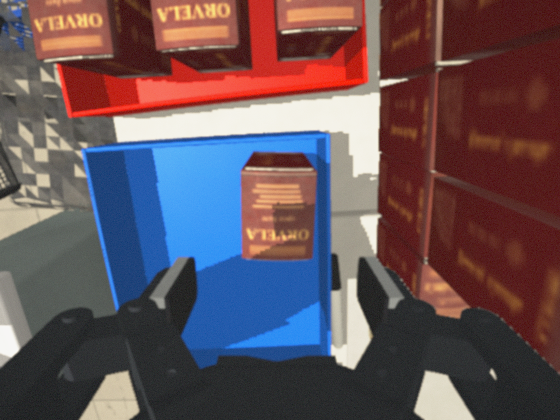

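Three empties stand in the tray. The last carton's top face has corners (243,167), (315,170), (312,260), (243,258).

```bash
python3 - <<'E'
from h import *
c=np.load("last.npy",allow_pickle=True).item()['c']
P=np.array([p2w(c,p,137)[:2] for p in [(243,167),(315,170),(312,260),(243,258)]]); print(P.round(),P.mean(0))
E
```

```text
[[513. 310.]
 [565. 305.]
 [561. 234.]
 [507. 239.]] [536.29276518 271.67327974]
```

Call:
apply_moves(targets=[[[7.4, -0.3, 0, 2.0, 0, 0, 0], [7.4, 0, 0, 3.4, 0, 0, 0], [7.4, 0, 0, 3.4, 0, 0, 0], [7.4, 0, 0, 2.8, 0, 0, 0], [7.4, 0, 0, 1.2, 0, 0, 0], [5.0, 0, 0, 0, 0, 0, 0], [5.0, 0, 0, 0, 0, 0, 0], [5.0, 0, 0, 0, 0, 0, 0], [5.0, 0, 0, 0, 0, 0, 0], [5.0, 0, 0, 0, 0, 0, 0], [5.0, 0, 0, -1.0, 0, 0, 0], [5.0, 0, 0, -2.0, 0, 0, 0], [5.0, 0, 0, -1.0, 0, 0, 0], [5.0, 0, 0, 0, 0, 0, -3.5], [5.0, 0, 0, 0, 0, 0, 0], [5.0, 0, 0, 0, 0, 0, 0]]])

```text
time_s: 32.07
tool_pos: [535.8, 270.0, 138.1]
ee_rot: [0.707, 0.707, 0.001, 0.0]
wrist_force: [-0.5, 0.4, -4.3]
gripper_width: 57.5
```

```bash
python3 look.py
```

```text
32.2167 [535.2 269.8 136.7] [ 0.707  0.707 -0.    -0.   ] [[0.29, -0.05, -3.58], [0.34, 0.16, -3.38], [-0.09, -0.43, -3.64]] 57.82121095198722
```

Call:
apply_moves(targets=[[[5.0, 0, 0, -1.5, 0, 0, 0], [5.0, 0, 0, -2.5, 0, 0, 0], [5.0, 0, 0, -2.5, 0, 0, 0], [5.0, 0, 0, -1.5, 0, 0, 0], [5.0, -0.7, -0.3, 0, 0, 0, 0], [5.0, -1.4, -0.5, 0, 0, 0, 0], [5.0, -2.0, -0.7, 0, 0, 0, 0], [5.0, -2.3, -0.7, 0, 0, 0, 0], [5.0, -2.3, -0.7, 0, 0, 0, 0], [5.0, -2.3, -0.7, 0, 0, 0, 0], [5.0, -2.3, -0.7, 0, 0, 0, 0], [5.0, -2.3, -0.7, 0, 0, 0, 0], [5.0, -2.3, -0.7, 0, 0, 0, 0], [5.0, -2.3, -0.6, 0, 0, 0, 0], [5.0, -2.3, -0.6, 0, 0, 0, 0], [5.0, -2.3, -0.6, 0, 0, 0, 0], [5.0, -2.3, -0.5, 0, 0, 0, 0]]])

```text
time_s: 33.63
tool_pos: [453.8, -2.3, 215.3]
ee_rot: [0.707, 0.707, -0.001, -0.001]
wrist_force: [-0.4, -0.3, -3.5]
gripper_width: 57.6
```

Call:
apply_moves(targets=[[[5.0, -2.0, -0.1, 0, 0, 0, 0], [5.0, -1.7, 0, 0, 0, 0, 0], [5.0, -1.0, 0, 0, 0, 0, 0], [5.0, -0.4, 0, 0, 0, 0, 0], [5.0, 0, 0, 0, 0, 0, 0], [5.0, 0, 0, 0, 0, 0, 0], [5.0, 0, 0, 0, 0, 0, 0]]])

```text
time_s: 34.22
tool_pos: [454.6, -51.2, 216.9]
ee_rot: [0.707, 0.708, 0.0, -0.0]
wrist_force: [-1.2, -1.0, -3.7]
gripper_width: 57.6
```

```bash
python3 look.py; python3 - <<'E'
from h import *
d=np.load("last.npy",allow_pickle=True).item(); im=d['im']; c=d['c']
s=bot.observe()['tool_pos']
# profile of rows along a column through the carton's +y face
col=im[130:260,270:290].mean(1).astype(int)
for r in range(0,130,3): print(130+r,col[r],end=' ; ')
E
```

```text
34.3667 [454.7 -51.3 217.1] [ 0.706  0.708  0.    -0.   ] [[0.46, 0.36, -3.48], [0.1, -1.26, -2.94], [-0.24, 0.63, -3.09]] 57.440600515654765
130 [200 196 186] ; 133 [200 195 185] ; 136 [200 195 185] ; 139 [181 178 169] ; 142 [122 125 117] ; 145 [124 126 118] ; 148 [156 159 150] ; 151 [156 159 149] ; 154 [158 157 143] ; 157 [200 191 169] ; 160 [200 192 170] ; 163 [200 192 170] ; 166 [145 133 120] ; 169 [118 108  99] ; 172 [69 27 26] ; 175 [70 26 26] ; 178 [72 25 24] ; 181 [76 32 29] ; 184 [76 32 30] ; 187 [78 35 32] ; 190 [74 27 26] ; 193 [80 36 33] ; 196 [74 27 28] ; 199 [74 26 25] ; 202 [75 26 26] ; 205 [75 25 26] ; 208 [77 26 27] ; 211 [89 44 36] ; 214 [103  61  47] ; 217 [86 42 38] ; 220 [127 105  91] ; 223 [232 225 198] ; 226 [100  67  58] ; 229 [137  80  70] ; 232 [162 110  95] ; 235 [180 137 115] ; 238 [141 104  90] ; 241 [138  89  78] ; 244 [145  87  77] ; 247 [145  86  76] ; 250 [143  82  72] ; 253 [147  88  76] ; 256 [197 131  95] ; 259 [226 164 110] ;
```

The carton is near upright in hand (bottom edge row 171, top edge row 223). Shift +3 mm and lower.

Call:
apply_moves(targets=[[[5.0, 0.3, -0.3, 0, 0, 0, 0], [5.0, 0, 0, 1.5, 0, 0, 0], [5.0, 0, 0, 2.5, 0, 0, 0], [5.0, 0, 0, 2.5, 0, 0, 0], [5.0, 0, 0, 2.0, 0, 0, 0], [5.0, 0, 0, 1.5, 0, 0, 0], [5.0, 0, 0, 0.7, 0, 0, 0], [5.0, 0, 0, 0.4, 0, 0, 0], [5.0, 0, 0, 0, 0, 0, 0], [5.0, 0, 0, 0, 0, 0, 0], [6.0, 0, 0, 0, 0, 0, 0], [6.4, 0, 0, 0, 0, 0, 0], [6.8, 0, 0, 0, 0, 0, 0], [7.0, 0, 0, 0, 0, 0, 0], [7.0, 0, 0, 0, 0, 0, 0], [7.0, 0, 0, -1.5, 0, 0, 0], [7.0, 0, 0, -3.0, 0, 0, 0], [7.4, 0, 0, -3.5, 0, 0, 0], [7.4, 0, 0, -3.5, 0, 0, 0], [7.4, 0, 0, -3.5, 0, 0, 0]]])

```text
time_s: 36.03
tool_pos: [451.4, -49.0, 257.9]
ee_rot: [0.707, 0.707, 0.0, 0.0]
wrist_force: [1.3, -0.5, 0.6]
gripper_width: 73.5
```

Call:
apply_moves(targets=[[[6.0, -3.0, 0, -0.6, 0, 0, 0], [4.0, -3.0, 0, -0.6, 0, 0, 0], [2.0, -3.0, 0, -0.6, 0, 0, 0], [0.0, -3.0, 0, -0.6, 0, 0, 0], [0.0, -3.0, 0, -0.6, 0, 0, 0], [0.0, -3.0, 0, -0.6, 0, 0, 0], [0.0, -3.0, 0, -0.6, 0, 0, 0], [0.0, -3.0, 0, -0.6, 0, 0, 0], [0.0, 0, 0, 0, 0, 0, 0], [0.0, 0, 0, 0, 0, 0, 0]]])

```text
time_s: 36.87
tool_pos: [451.6, -290.4, 304.1]
ee_rot: [0.708, 0.706, 0.0, -0.0]
wrist_force: [-0.2, 0.5, -0.9]
gripper_width: 0.1
```

```bash
python3 look.py; python3 - <<'E'
from h import *
d=np.load("last.npy",allow_pickle=True).item(); save(d['im'],"w9",None,1.4)
E
```

```text
37.0167 [ 451.8 -288.1  304.1] [ 0.707  0.708  0.    -0.   ] [[0.34, 0.37, -0.73], [-0.21, -0.07, 0.42], [-0.09, -0.45, 0.58]] 0.4163455868735798
```

View pics/w9.png

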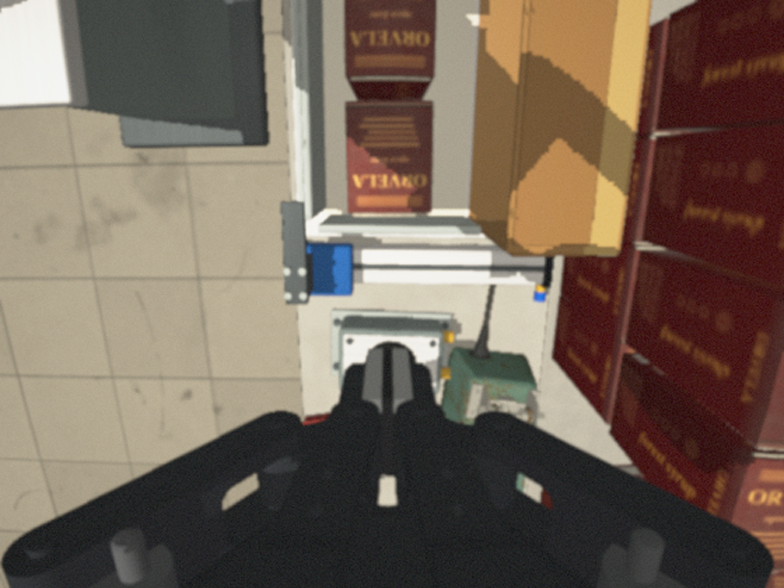

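View 14. The foot's left edge runs (333,312)–(453,313) and the box top's left edge (343,333)–(438,333). The stick itself is hidden under the fingers, so I take its position from the box geometry and check against the top image.

```bash
python3 - <<'E'
from h import *
c=np.load("last.npy",allow_pickle=True).item()['c']
for n,p,z in [("foot",(333,312),3),("foot",(453,313),3),("box",(343,333),52),("box",(438,333),52)]: print(n,p2w(c,(p[0]/1.4,p[1]/1.4),z).round())
t=bot.calibration("top")
for y in (-385,-395,-405): print(y,[((w2p(t,(455,y,z))-[280,180]+.4)*5).round() for z in (52,177,201)])
s=bot.calibration("scene"); print("scene grip",w2p(s,(455,-395,177)).round(), "pivot", w2p(s,(455,-395,52)).round())
im=bot.grab_frame("scene"); save(im,"s2",(330,140,430,240),5)
E
```

```text
foot [ 395. -368.    3.]
foot [ 519. -368.    3.]
box [ 410. -372.   52.]
box [ 498. -372.   52.]
-385 [array([476., 255.]), array([508., 237.]), array([515., 234.])]
-395 [array([487., 255.]), array([520., 238.]), array([527., 234.])]
-405 [array([498., 256.]), array([532., 238.]), array([539., 234.])]
scene grip [381. 165.] pivot [377. 187.]
```

View pics/s2.png

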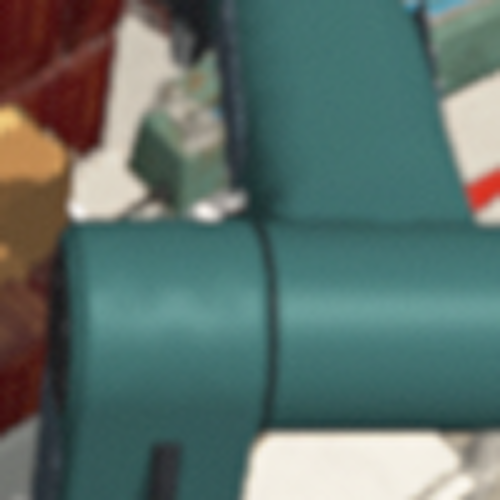

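View 15: the arm hides the stick there. Box geometry from the wrist and from the top view agree on the pivot being about (455,-405). I'll turn the jaws along y and push with the shut fingertips.

Call:
apply_moves(targets=[[[0, 0, 0, 0, 0, 0, 7], [0, 0, 0, 0, 0, 0, 7], [0, 0, 0, 0, 0, 0, 7], [0, 0, 0, 0, 0, 0, 7], [0, 0, 0, 0, 0, 0, 7], [0, 0, 0, 0, 0, 0, 7], [0, 0, 0, 0, 0, 0, 7], [0, 0, 0, 0, 0, 0, 7], [0, 0, 0, 0, 0, 0, 7], [0, 0, 0, 0, 0, 0, 7], [0, 0, 0, 0, 0, 0, 7], [0, 0, 0, 0, 0, 0, 7], [0, 0, 0, 0, 0, 0, 6], [0, -1.4, 2.9, 0, 0, 0, 0], [0, -1.4, 2.9, 0, 0, 0, 0], [0, -1.4, 2.9, 0, 0, 0, 0], [0, -1.4, 2.9, 0, 0, 0, 0], [0, 0, 0, 0, 0, 0, 0], [0, 0, 0, 0, 0, 0, 0]]])

```text
time_s: 38.65
tool_pos: [395.4, -405.1, 303.7]
ee_rot: [1.0, -0.0, -0.0, -0.001]
wrist_force: [0.3, -0.1, 0.2]
gripper_width: -0.1
```

Call:
apply_moves(targets=[[[0, 0, 0, 3.4, 0, 0, 0], [0, 0, 0, 3.4, 0, 0, 0], [0, 0, 0, 3.4, 0, 0, 0], [0, 0, 0, 3.4, 0, 0, 0], [0, 0, 0, 2.3, 0, 0, 0], [0, 0, 0, 0, 0, 0, 0], [0, 1.0, 0, 0, 0, 0, 0], [0, 1.0, 0, 0, 0, 0, 0], [0, 1.0, 0, 0, 0, 0, 0], [0, 1.0, 0, 0, 0, 0, 0], [0, 1.0, 0, 0, 0, 0, 0], [0, 0, 0, 0, 0, 0, 0]]])

```text
time_s: 39.65
tool_pos: [448.2, -405.9, 147.9]
ee_rot: [1.0, 0.001, 0.001, 0.002]
wrist_force: [0.9, 0.4, -0.7]
gripper_width: -0.2
```

```bash
python3 look.py
```

```text
39.8 [ 447.3 -405.3  146.3] [1.    0.001 0.001 0.001] [[0.27, 0.92, -0.34], [-0.16, 0.42, -0.68], [0.14, -0.68, -0.02]] -0.12321332425556082
```

```bash
python3 - <<'E'
from h import *
b=bot.grab_frame("top"); a=cv2.cvtColor(cv2.imread("pics/top0.png"),cv2.COLOR_BGR2RGB)
c=bot.calibration("top")
print([w2p(c,(x,-30,100)).round() for x in (395,415,540)], w2p(c,(395,-300,60)).round())
for r in range(228,250): print(r,a[r,292:298].mean(0).astype(int),b[r,292:298].mean(0).astype(int), b[r,355:358].mean(0).astype(int),a[r,355:358].mean(0).astype(int))
d=np.load("last.npy",allow_pickle=True).item(); im=d['im'];cw=d['c']
print("grip in wrist px",w2p(cw,(475,-405,177)).round(),w2p(cw,(455,-405,177)).round(),w2p(cw,(455,-405,52)).round())
g=im.max(2); 
for r in range(0,420,20): print(r,''.join('#' if v<45 else ('+' if v<90 else '.') for v in g[r,::8]))
E
```

```text
[array([297., 241.]), array([297., 236.]), array([298., 208.])] [357. 243.]
228 [205 201 186] [105  89  87] [108 108 110] [207 203 196]
229 [205 200 185] [93 82 81] [78 85 99] [206 202 194]
230 [202 196 182] [88 81 79] [ 63  77 105] [207 202 195]
231 [203 197 182] [100  94  91] [ 63  80 110] [207 203 197]
232 [202 197 182] [108 106 102] [ 61  76 104] [207 203 197]
233 [198 191 178] [112 110 106] [61 71 94] [206 203 196]
234 [181 176 163] [116 114 108] [63 72 86] [207 204 197]
235 [166 161 151] [124 121 114] [76 80 83] [199 196 188]
236 [162 157 146] [129 126 118] [86 87 86] [164 162 156]
237 [161 156 145] [131 127 119] [93 95 91] [121 124 129]
238 [158 154 143] [133 129 121] [ 95 101 102] [ 92 104 130]
239 [159 156 145] [133 128 120] [119 124 127] [ 80  99 136]
240 [165 162 152] [133 128 121] [165 165 162] [ 75  95 131]
241 [178 176 165] [136 130 124] [172 173 167] [ 71  85 113]
242 [187 183 174] [139 136 128] [164 164 158] [68 77 96]
243 [199 196 188] [140 137 132] [174 173 166] [73 79 90]
244 [215 210 202] [141 138 134] [186 183 176] [90 92 94]
245 [219 215 209] [140 137 133] [171 
[... 1166 characters left out ...]
.........................
240 ++++++..........++++++.......############.......++....................
260 +....++++++++.......++........#########+..............................
280 +...+...................+......##.++.##...............................
300 ++++++#++++++++++++++++####..+##########+..####.......................
320 ++..++++++++++++++################++################..................
340 +.+++++++.+++#########+++####+####..####+####++++########.............
360 ++++++++############+#############..#+######+###+.##+#########........
380 +++########++###################################++++#####++########...
400 +######++##+++++##################################+++#+++++###++#####.
```

The carriage has moved about 8 px (36 mm), so the stick is tilting under the fingers. Continuing slowly.

Call:
apply_moves(targets=[[[0, 0.4, 0, 0, 0, 0, 0], [0, 0.4, 0, 0, 0, 0, 0], [0, 0.4, 0, 0, 0, 0, 0], [0, 0.4, 0, 0, 0, 0, 0], [0, 0.4, 0, 0, 0, 0, 0], [0, 0.4, 0, 0, 0, 0, 0], [0, 0.4, 0, 0, 0, 0, 0], [0, 0.4, 0, 0, 0, 0, 0], [0, 0, 0, 0, 0, 0, 0], [0, 0, 0, 0, 0, 0, 0]]])

```text
time_s: 40.68
tool_pos: [473.0, -405.8, 142.2]
ee_rot: [1.0, -0.001, -0.006, -0.001]
wrist_force: [-9.5, -2.9, -5.0]
gripper_width: 0.2
```

```bash
cat > ram.py <<'E'
from h import *
s=bot.observe(); b=bot.grab_frame("top").astype(int)
m=b[195:250,352:360]; blue=(m[...,2]-m[...,0]>20).sum(1); r=np.nonzero(blue>=3)[0]+195
print("carriage rows",r.min() if len(r) else None,r.max() if len(r) else None,s['tool_pos'].round(1),s['wrist_force'].round(1))
E
python3 ram.py; python3 look.py
```

```text
carriage rows 216 220 [ 473.  -405.8  142.2] [-9.5 -2.9 -5. ]
40.8833 [ 473.1 -405.8  142.2] [ 1.    -0.001 -0.006 -0.001] [[-8.76, -2.35, -4.26], [-9.46, -3.34, -4.71], [-10.3, -2.54, -4.7]] 0.06540978275468248
```

Call:
apply_moves(targets=[[[0, 0.3, 0, 0, 0, 0, 0], [0, 0.3, 0, 0, 0, 0, 0], [0, 0.3, 0, 0, 0, 0, 0], [0, 0.3, 0, 0, 0, 0, 0], [0, 0.3, 0, 0, 0, 0, 0], [0, 0.3, 0, 0, 0, 0, 0], [0, 0, 0, 0, 0, 0, 0], [0, 0, 0, 0, 0, 0, 0], [0, 0, 0, 0, 0, 0, 0]]])

```text
time_s: 41.63
tool_pos: [489.0, -404.7, 141.7]
ee_rot: [1.0, -0.001, -0.008, -0.003]
wrist_force: [-15.2, 0.4, -1.6]
gripper_width: 0.1
```

```bash
python3 ram.py; python3 look.py
```

```text
carriage rows 209 212 [ 489.  -404.7  141.7] [-15.2   0.4  -1.6]
41.8333 [ 489.1 -404.7  142. ] [ 1.    -0.001 -0.008 -0.002] [[-13.15, 0.19, -0.72], [-14.46, 0.59, -1.73], [-14.38, 1.28, -1.84]] 0.18768088150036996
```

Call:
apply_moves(targets=[[[0, 0.3, 0, 0, 0, 0, 0], [0, 0.3, 0, 0, 0, 0, 0], [0, 0.3, 0, 0, 0, 0, 0], [0, 0, 0, 0, 0, 0, 0], [0, 0, 0, 0, 0, 0, 0], [0, 0, 0, 0, 0, 0, 0]]])

```text
time_s: 42.33
tool_pos: [491.9, -404.7, 141.4]
ee_rot: [1.0, -0.003, -0.015, -0.004]
wrist_force: [-30.0, 1.3, 2.6]
gripper_width: 0.3
```

```bash
python3 ram.py; python3 look.py
```

```text
carriage rows 207 210 [ 491.9 -404.7  141.4] [-30.    1.3   2.6]
42.5333 [ 492.  -404.7  141.4] [ 1.    -0.003 -0.015 -0.004] [[-29.48, 1.79, 2.94], [-29.7, 1.99, 1.69], [-29.46, 1.67, 3.37]] -0.05787925115424895
```

At the stop: the force rose to 30 N and the carriage moved about 32 px (145 mm). Holding, then releasing slowly.

Call:
apply_moves(targets=[[[0, 0, 0, 0, 0, 0, 0], [0, 0, 0, 0, 0, 0, 0], [0, 0, 0, 0, 0, 0, 0], [0, 0, 0, 0, 0, 0, 0], [0, 0, 0, 0, 0, 0, 0], [0, 0, 0, 0, 0, 0, 0], [0, 0, 0, 0, 0, 0, 0], [0, 0, 0, 0, 0, 0, 0], [0, 0, 0, 0, 0, 0, 0], [0, 0, 0, 0, 0, 0, 0], [0, 0, 0, 0, 0, 0, 0], [0, 0, 0, 0, 0, 0, 0], [0, 0, 0, 0, 0, 0, 0], [0, 0, 0, 0, 0, 0, 0], [0, 0, 0, 0, 0, 0, 0], [0, 0, 0, 0, 0, 0, 0], [0, 0, 0, 0, 0, 0, 0], [0, 0, 0, 0, 0, 0, 0], [0, 0, 0, 0, 0, 0, 0], [0, 0, 0, 0, 0, 0, 0]]])

```text
time_s: 44.2
tool_pos: [492.0, -404.7, 141.4]
ee_rot: [1.0, -0.003, -0.015, -0.004]
wrist_force: [-28.2, 1.6, 2.6]
gripper_width: 0.2
```

```bash
python3 ram.py; python3 - <<'E'
from h import *
b=bot.grab_frame("top"); save(b,"topheld",(215,165,395,275),4.4)
E
```

```text
carriage rows 207 210 [ 492.  -404.7  141.4] [-28.2   1.6   2.6]
```

Call:
apply_moves(targets=[[[0, -0.8, 0, 0, 0, 0, 0], [0, -0.8, 0, 0, 0, 0, 0], [0, -0.8, 0, 0, 0, 0, 0], [0, -0.8, 0, 0, 0, 0, 0], [0, -0.8, 0, 0, 0, 0, 0], [0, -0.8, 0, 0, 0, 0, 0], [0, -0.8, 0, 0, 0, 0, 0], [0, -0.8, 0, 0, 0, 0, 0], [0, -0.8, 0, 0, 0, 0, 0], [0, -0.8, 0, 0, 0, 0, 0], [0, -0.8, 0, 0, 0, 0, 0], [0, -0.8, 0, 0, 0, 0, 0], [0, -0.8, 0, 0, 0, 0, 0], [0, -1.5, 0, 0, 0, 0, 0], [0, 0, 0, -3, 0, 0, 0], [0, 0, 0, -3.4, 0, 0, 0], [0, 0, 0, -3.4, 0, 0, 0], [0, 0, 0, -3.4, 0, 0, 0], [0, 0, 0, -2.5, 0, 0, 0]]])

```text
time_s: 45.88
tool_pos: [385.5, -405.4, 305.9]
ee_rot: [1.0, 0.0, 0.001, 0.002]
wrist_force: [0.7, -0.6, 0.6]
gripper_width: -0.0
```

Call:
apply_moves(targets=[[[0, 0, 0, 0, 0, 0, -7], [0, 0, 0, 0, 0, 0, -7], [0, 0, 0, 0, 0, 0, -7], [0, 0, 0, 0, 0, 0, -7], [0, 0, 0, 0, 0, 0, -7], [0, 0, 0, 0, 0, 0, -7], [0, 0, 0, 0, 0, 0, -7], [0, 0, 0, 0, 0, 0, -7], [0, 0, 0, 0, 0, 0, -7], [0, 0, 0, 0, 0, 0, -7], [0, 0, 0, 0, 0, 0, -7], [0, 0, 0, 0, 0, 0, -7], [0, 0, 0, 0, 0, 0, -6], [0, 2.8, 0, 0, 0, 0, 0], [0, 2.8, 0, 0, 0, 0, 0], [0, 2.8, 0, 0, 0, 0, 0], [0, 2.8, 0, 0, 0, 0, 0], [0, 2.8, 0, 0, 0, 0, 0], [0, 2.8, 0, 0, 0, 0, 0], [0, 0, 0, 0, 0, 0, 0]]])

```text
time_s: 47.55
tool_pos: [385.4, -233.3, 303.2]
ee_rot: [0.705, 0.709, 0.001, 0.0]
wrist_force: [0.1, -1.5, -0.0]
gripper_width: 0.1
```

```bash
python3 ram.py; python3 look.py; python3 - <<'E'
from h import *
d=np.load("last.npy",allow_pickle=True).item(); c=d['c']
t=cv2.resize(bot.grab_frame("top")[190:260,165:395],None,fx=2.6,fy=2.6,interpolation=cv2.INTER_CUBIC)
h=cv2.imread("pics/topheld.png")[...,::-1]; h=cv2.resize(h,None,fx=0.25,fy=.25)
im=d['im']; canvas=np.zeros((420+t.shape[0],max(560,t.shape[1]),3),np.uint8); canvas[:420,:560]=im; canvas[420:,:t.shape[1]]=t
save(canvas,"final",None,1.0); print(canvas.shape)
E
```

```text
carriage rows None None [ 385.4 -233.3  303.2] [ 0.1 -1.5 -0. ]
47.75 [ 385.6 -237.8  302.1] [ 0.707  0.707 -0.     0.   ] [[-0.38, -0.36, 0.29], [0.28, -0.43, -0.16], [-0.59, -0.94, 0.13]] -0.2994834513227521
(602, 598, 3)
```

```bash
python3 -c "
import cv2;a=cv2.imread('pics/final.png');cv2.imwrite('pics/final2.png',a[:598])"
```

```text
(no output)
```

View pics/final2.png

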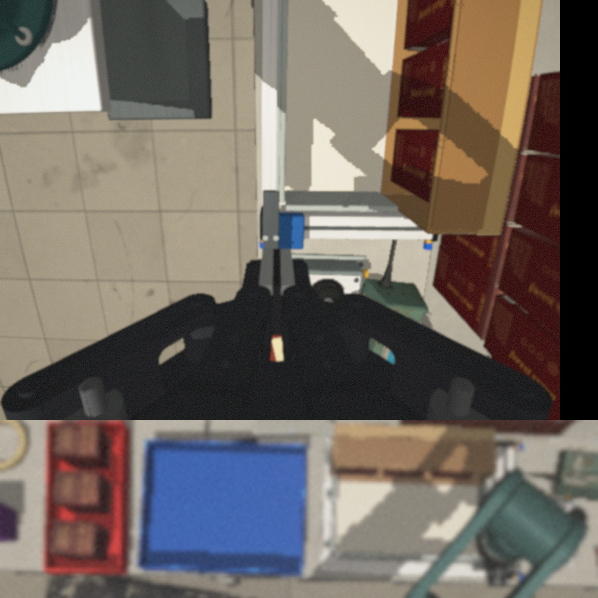

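Final view: all three filled cartons are in the case, upright. The bed and tote are empty, the blade is home at left, and three empties are in the tray. A quick numeric check of depth follows, then I hand in.

```bash
python3 - <<'E'
from h import *
c=np.load("last.npy",allow_pickle=True).item()['c']
print([p2w(c,p,12).round() for p in [(393,188),(400,110),(407,40)]],"mouth",[p2w(c,p,12).round() for p in [(385,170),(391,100)]])
print(bot.observe()['wrist_force'].round(1)); bot.finish_job()
E
```

```text
[array([ 546., -262.,   12.]), array([ 545., -159.,   12.]), array([546., -74.,  12.])] mouth [array([ 532., -237.,   12.]), array([ 532., -146.,   12.])]
[0.2 0.1 0.1]
the job is handed in; nothing more can be done
```

I weighed all six cartons by lifting, put the three light ones in the red tray, and pushed the three heavy ones into the case. The job is handed in, and nothing in my checks showed it failing.

- **Weighing:** The three filled cartons read about 3.0–3.5 N and the three empty ones about 0.3–0.9 N. All three empties are standing in a row in the reject tray.
- **Push:** I pushed the stick to its stop, where the force rose to about 30 N. I held it for about 2 s, with the blade carriage measured at about 145 mm of travel. Then I let the stick back slowly and raised the arm clear.
- **Last checks:** All three filled cartons stood upright in the case with their front faces about 14 mm inside the mouth, and the bed and tote were empty. The blade looked home and the wrist force was about zero.

**What disagreed or was not confirmed:**
- The first filled carton swung about 14° in a soft grip. I tilted the tool back to bring it upright before setting it down, and gripped harder after that.
- The top camera read about 5–10 mm lower in y than the wrist camera, so I used the wrist readings.
- My automatic check of the blade carriage failed at the end because the arm hid it from the top camera. Blade-home was seen only in the wrist picture, and the stick being back at centre was not measured directly.
- The roll of seals and the stamp pad were never touched, but I did not measure their positions again at the end.

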